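Clamp the resin specimens in the vise and shut its cover

TASK

Swing the vise's clear cover up to its stop, stand all the amber specimen blocks upright in one row between the jaws, and turn the T-handle clockwise until you feel it tighten and the sprung jaw plate is pressed about half-way back, never bottoming it. Then lower the cover gently onto its rest, without letting it slam, and leave the other things on the bench alone.

Things in the scene. Friction and masses are not known exactly. Their poses are not given: they have to be found in the camera images.
- vise: grey specimen vise fixed to the worktop, base 145 x 245 mm (x, y), turned by up to 0.35 rad; origin on the worktop below the middle line of the jaws; its y axis is the clamping direction, its x points to the cover's hinge. Flat bed, top 20 mm above the worktop; the row of blocks is centred on vise x = 0. Rest post at vise (-43, -93) mm and hinge brackets at x = 81 mm are 70 mm high
- fixed_jaw (a point): middle of the clamping face of the dark fixed jaw: at vise x = 0, y = -75 mm, facing vise +y, 34 mm above the worktop. Both jaws are 34 mm wide (vise x from -17 to 17 mm) and rise to about 44 mm above the worktop
- jaw_face (a point): middle of the clamping face of the moving jaw plate, facing vise -y, 34 mm above the worktop. With the T-handle at 0 it lies at vise y = +45 mm (120 mm of room between the jaws); it advances along vise -y
- t_handle (a joint): turn of the T-handle about its upright axis, rad: 0 = jaw wide open, grows clockwise seen from above and moves the moving jaw 12 mm per rad towards the fixed jaw (end at 7.5 rad). Starts at 0 to 0.5. It takes 0.35 N m to turn it free, and 0.05 N m more per mm of jaw spring once it clamps; it stays where it is left; turning it back opens the jaw
- t_grip (a point): centre of the T-handle's steel crossbar, 70 mm long (along this point's x), 10 mm wide, 14 mm high, with black 16 mm balls on its ends; 110 mm above the worktop, on an upright spindle at vise x = 0, y = 118 mm over a blue gear head whose top is 74 mm up. Turns with the handle (its x lies at the vise's yaw + 0.6 rad - joint value)
- jaw_plate (a joint): how far the sprung jaw plate (red back rim) is pressed back into its carriage, m: 0 = free, 0.012 = bottomed. The visible gap between the red rim and the dark carriage is 12 mm when free. Spring 4 N per mm, so 0.006 (half-way) is a 24 N clamp
- cover (a joint): opening of the clear hinged cover, rad: 0 = lying shut on its rest, level, over the jaws; 1.9 = open against its stop, leaning back past upright. Its stiff friction hinge holds it wherever it is left (about 0.25 N m plus its 0.22 kg weight to lift)
- cover_bar (a point): middle of the red grip bar on the free edge of the cover: round bar 10 mm thick, 90 mm long, parallel to the vise's y, carried on two thin arms, with a 39 mm wide gap between the bar and the cover's edge; 169 mm from the hinge axis and 73 mm above the worktop when shut (then at vise x = -79 mm)
- cover_hinge (a point): on the cover's hinge axis, level with the bar's middle; axis parallel to the vise's y, 73 mm above the worktop, at vise x = +90 mm, y = -22.5 mm
- block0_mid (a point): centre of an amber resin specimen block with a dark round core and a white label, upright: 36 mm (its x) x 24 mm (its y) x 28 mm high, 60 g; all alike; two to four are present. In the vise the 24 mm goes along the clamping direction (four fit only so); centre then 34 mm above the worktop
- block1_mid (a point): centre of an amber resin specimen block with a dark round core and a white label, upright: 36 mm (its x) x 24 mm (its y) x 28 mm high, 60 g; all alike; two to four are present. In the vise the 24 mm goes along the clamping direction (four fit only so); centre then 34 mm above the worktop
- block2_mid (a point): centre of an amber resin specimen block with a dark round core and a white label, upright: 36 mm (its x) x 24 mm (its y) x 28 mm high, 60 g; all alike; two to four are present. In the vise the 24 mm goes along the clamping direction (four fit only so); centre then 34 mm above the worktop
- block3_mid (a point): centre of an amber resin specimen block with a dark round core and a white label, upright: 36 mm (its x) x 24 mm (its y) x 28 mm high, 60 g; all alike; two to four are present. In the vise the 24 mm goes along the clamping direction (four fit only so); centre then 34 mm above the worktop
- tip_box: white and purple carton 63 x 93 x 45 mm, bystander; origin at the centre of its underside
- jar_poly: small clear lidded jar 40 x 38 x 24 mm, bystander; origin at the centre of its underside
Not all that is in view belongs to the job. Leave any green or yellow look-alike of the part that bears block1_mid alone.

How it is judged (in metres and radians):
On the way, in this order (a step that is already met when the one before it is completed fails the run):
1. the cover is swung up to its stop (value of joint cover above 1.6 rad), for 0.2 s.
2. all the blocks stand upright in the row between the jaws (x of block0_mid in the frame of vise between -0.014 and 0.014 m and y of block0_mid in the frame of vise between -0.07 and 0.042 m and z of block0_mid in the frame of vise between 0.03 and 0.038 m and angle between each of block0_mid, block1_mid, block2_mid, block3_mid's own z axis and vertical below 0.12 rad and x of block1_mid in the frame of vise between -0.014 and 0.014 m and y of block1_mid in the frame of vise between -0.07 and 0.042 m and z of block1_mid in the frame of vise between 0.03 and 0.038 m and x of block2_mid in the frame of vise between -0.014 and 0.014 m and y of block2_mid in the frame of vise between -0.07 and 0.042 m and z of block2_mid in the frame of vise between 0.03 and 0.038 m and x of block3_mid in the frame of vise between -0.014 and 0.014 m and y of block3_mid in the frame of vise between -0.07 and 0.042 m and z of block3_mid in the frame of vise between 0.03 and 0.038 m), for 0.2 s.
3. the row is clamped: the jaw plate is pressed back against its spring (all of step 2 and value of joint jaw_plate between 0.0025 and 0.0098 m), for 0.2 s.
4. the cover is down on its rest with the row still clamped (value of joint cover below 0.06 rad and value of joint jaw_plate between 0.0025 and 0.0098 m), for 0.2 s.
At the end, for the whole second after the job is handed in: every block that is present stands upright (within 0.12 rad) on the bed between the jaws, its centre within 14 mm of the vise's middle line; the jaw plate is pressed back 2.5 to 9.8 mm; the cover is shut (below 0.06 rad); all is at rest and released (all of step 2 and all of step 4 and linear speed of each of block0, block1, block2, block3 below 0.02 m/s); the robot touches nothing.
It fails at once if the cover slams: it closes faster than 1.5 rad/s over its last 0.15 rad (value of joint cover below 0.15 rad and velocity of joint cover below -1.5 rad/s).
It fails at once if the jaw spring is bottomed (value of joint jaw_plate above 0.0112 m).
It fails at once if a bystander (carton or jar) is moved more than 30 mm (distance of any of tip_box, jar_poly from where it was at the start of the episode above 0.03 m).
Of block0, block1, block2, block3 only 2 to 4 are there at a start; the rules pass over those that are not, and their reading is None.
At some moment in a run one of block0, block1, block2, block3 may be knocked a few centimetres aside while the robot is not near it.
Once in a run the grip may slacken for a moment while it holds something.
It also fails if it takes over 210 s, if anything falls off the work surface, if the arm or the gripper's body presses on something with over 40 N, if the wrist force passes 120 N, or if a joint passes its speed limit or range.

ROBOT

A 7-joint arm with a two-finger parallel gripper is mounted at the origin on a cart in front of the work surface, level with it; the furniture and walls round the work are solid. World frame = base frame: x ahead of the robot, y to its left, z up, the work surface at z = 0. Lengths are in m, angles in degrees, forces in N, time in s.
With the tool pointing down it reaches from about 0.425 to 0.875 m from the base axis. Payload 4.7 kg.
Tool frame: the origin (TCP) lies at the very end of the fingers, on their centre line; the grasp point (between the pads) lies 19 mm behind it; z points along the fingers, y is the line along which they close (so a half turn about z gives the same grasp; the last joint's range is limited). The gripper opens to 87 mm and grips with 3 to 60 N. Pads are 19 mm wide; open, the fingers measure 117 mm over their backs; the gripper's body (75 mm by 190 mm) begins 51 mm behind the grasp point.
Start: joints at [77.412, 18.392, -4.016, 83.108, 1.295, 78.541, -3.26], TCP at [0.151, -0.632, 0.223] pointing down, gripper open.
Joint ranges: [-163.93, 163.93], [-17.29, 119.83], [-79.2, 71.16], [3.27, 140.29], [-89.18, 269.18], [5.43, 117.66], [-154.24, 154.24]. Speed limits (degrees/s): [147.25, 147.25, 180, 180, 180, 180, 180].

INTERFACE

Orientations are given as [roll, pitch, yaw] about the fixed x, y, z axes, in that order (R = Rz(yaw) Ry(pitch) Rx(roll)).
In Python, from cell import telemetry, cams, env gives the robot as it stands.
- The arm moves only by the tool arm_command, never from a script. Its argument "series" is text: rows parted by semicolons, each of 5 numbers parted by spaces: the shift along the tool's x, y, z in mm, then the turn about the tool's z in rad, then the closure in counts, from 0 (fully open) to 255 (shut). A call has 1 to 20 rows; each row shifts and turns the commanded pose from where the row before left it, along the tool's axes as they then stand; what a row does not reach is not made up. A row lasts 1/12 s, in which the tool goes at most 41.7 mm and 7.16 degrees, less where a joint would pass 70% of its speed; a pose out of reach is approached as far as the arm can. A call is refused whole if a number of a shift passes 41.7 or a number of a turn 0.125, either way. A call with a gripper value outside its range is refused whole. The fingers move at their own pace and stop on an object; "squeeze" is the grip in N (left out, the last holds). Time passes only in rows, so rows that do not move let the fingers close. It gives the time, the measured TCP pose, the force, the opening and the grip force at its end, in the units of the state.
- telemetry.get_obs(): the state, without advancing time (a new reading comes with each control period).
- cams.read_camera(name): name is "side" or "top" or "wrist"; returns the picture (420x560x3 uint8, blue, green, red); there is no depth.
- cams.calibration(name): a dict with "K" (3x3 intrinsics, pixels), "origin" and "rotation" of the camera in the world; the wrist camera has in their place "hand_eye" (4x4, takes a point from camera to tool coordinates, whose origin is the TCP and whose axes are the flange's). Camera axes: x right, y down, z forward; pixel columns grow to the right and rows downward; lengths in m; the calibration is good to about 2 mm. A picture is of the moment at which its call begins: read the wrist's pose just before it. calibration takes no time and is no camera call.
- env.sign_off(): hands the job in; it is judged then, once.
The state is a dict: "time_s": time; "qpos": joint angles; "joint_velocities": joint speeds; "effort": joint torques, N m; "tool_pos": TCP position; "tool_rot": TCP orientation; "force": force on the tool from outside, world axes, zero at the start; "wrist_torque": the same for the moment, N m; "grip_width": finger opening in m; "grasp_force": force on a finger pad.
Only numpy, scipy, OpenCV 4.12 (cv2) and the standard library are available. Lean on these libraries where they do the work, as an engineer would, in place of code of your own. Each camera call takes 0.05 s, during which the arm holds its last target. There are 200 camera calls.

## Working session

There is one attempt and no reset: what is moved stays moved. The work goes in short steps, Python scripts to look and compute and a tool call to move; the robot and the scene stay as the last step left them, time stands still between calls to the robot, and variables do not carry over. Pictures are saved under pics/ and viewed, at most 14 in all, crops included, and the job is handed in when it is done.

Besides the shell and the picture viewer there is one more tool, called after "Emit:" in YAML: its name, and indented under it one key for each argument. arm_command: Moves the arm, as the interface text tells. Its arguments: {"type":"object","properties":{"series":{"type":"string"},"squeeze":{"type":"number"}},"required":["series"]}

```bash
mkdir -p pics; ls; python3 - <<'E'
from cell import telemetry,cams,env
import cv2
print(telemetry.get_obs())
for n in ("top","side"):
    cv2.imwrite(f"pics/{n}0.png",cams.read_camera(n))
for n in ("top","side","wrist"): print(n,cams.calibration(n))
E
```

```text
pics
{'time_s': 0.0, 'qpos': array([77.41108902, 18.43810074, -4.01453722, 83.17305834,  1.29669849,
       78.53893934, -3.26040326]), 'joint_velocities': array([-0.01929326, -0.06578189,  0.09844207,  0.02892788, -0.1040777 ,
        0.04232498, -0.04425284]), 'effort': array([ 9.58043483e-05, -4.91291177e+01, -4.03586654e-01, -3.12522483e+01,
       -6.38216618e-02,  4.37113491e-02,  1.62532306e-04]), 'tool_pos': array([ 0.15040905, -0.63181746,  0.22148839]), 'tool_rot': array([-1.79895229e+02,  7.55176810e-03,  1.33976189e+01]), 'force': array([-0.02365199, -0.30126007, -0.01126005]), 'wrist_torque': array([-0.02598713, -0.00486966, -0.03850132]), 'grasp_force': 0.0, 'grip_width': 0.08718745595202797}
top {'K': array([[455.01173687,   0.        , 274.84485804],
       [  0.        , 455.01173687, 219.10194419],
       [  0.        ,   0.        ,   1.        ]]), 'origin': array([ 0.48118629, -0.05774122,  1.1654616 ]), 'rotation': array([-174.72665142,    1.3281979 ,  -89.26211932])}
side {'K': array([[402.92360451,   0.        , 282.16218918],
       [  0.        , 402.92360451, 214.64565005],
       [  0.        ,   0.        ,   1.        ]]), 'origin': array([ 0.51466927, -0.82827925,  0.61403765]), 'rotation': array([-121.93523783,    0.84340044,   -5.37607451])}
wrist {'K': array([[361.01222493,   0.        , 275.39317546],
       [  0.        , 361.01222493, 212.39143759],
       [  0.        ,   0.        ,   1.        ]]), 'hand_eye': array([[-5.12733989e-04, -9.64702761e-01, -2.63340693e-01,
         7.15677819e-02],
       [ 9.99999733e-01, -6.31659958e-04,  3.66940075e-04,
        -8.96203720e-04],
       [-5.20329874e-04, -2.63340435e-01,  9.64702827e-01,
        -1.62747886e-01],
       [ 0.00000000e+00,  0.00000000e+00,  0.00000000e+00,
         1.00000000e+00]])}
```

View pics/top0.png

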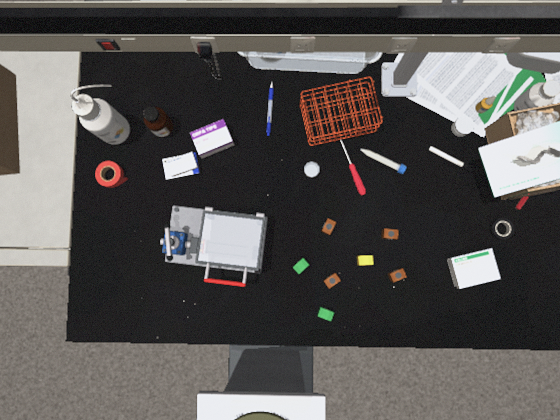

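View pics/side0.png

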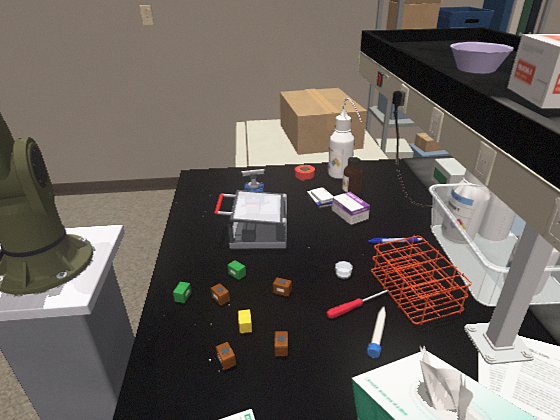

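```bash
cat > h.py <<'E'
import numpy as np, cv2
from scipy.spatial.transform import Rotation as R
from cell import telemetry,cams,env
def pose():
    o=telemetry.get_obs(); T=np.eye(4); T[:3,:3]=R.from_euler('xyz',o['tool_rot'],degrees=True).as_matrix(); T[:3,3]=o['tool_pos']; return T
def cam(n,T=None):
    c=cams.calibration(n)
    if n=='wrist': M=(pose() if T is None else T)@c['hand_eye']
    else:
        M=np.eye(4); M[:3,:3]=R.from_euler('xyz',c['rotation'],degrees=True).as_matrix(); M[:3,3]=c['origin']
    return c['K'],M
def proj(p,n,T=None):
    K,M=cam(n,T); q=(np.atleast_2d(p)-M[:3,3])@M[:3,:3]; q=q@K.T; return q[:,:2]/q[:,2:]
def unproj(uv,z,n,T=None):
    K,M=cam(n,T); uv=np.atleast_2d(uv).astype(float)
    d=np.c_[uv,np.ones(len(uv))]@np.linalg.inv(K).T@M[:3,:3].T
    return M[:3,3]+d*((z-M[2,3])/d[:,2])[:,None]
def shot(n,name):
    T=pose(); im=cams.read_camera(n); cv2.imwrite(f"pics/{name}.png",im); np.save(f"pics/{name}.npy",T); return im,T
E
python3 - <<'E'
from h import *
im=cv2.imread('pics/top0.png')
hsv=cv2.cvtColor(im,cv2.COLOR_BGR2HSV)
m=((hsv[...,0]>5)&(hsv[...,0]<18)&(hsv[...,1]>120)&(hsv[...,2]>60)).astype(np.uint8)
m=cv2.morphologyEx(m,cv2.MORPH_CLOSE,np.ones((5,5)))
n,l,s,c=cv2.connectedComponentsWithStats(m)
for i in range(1,n):
    if s[i,4]>60: print(c[i].round(1),s[i],unproj(c[i],0.02,'top').round(3), cv2.minAreaRect(np.argwhere(l==i)[:,::-1].astype(np.float32)))
a=unproj([[205,280],[245,285]],.073,'top');print('bar',a)
print('green',unproj([[301,266],[326,314],[365,260],[312,170],[212,138]],.02,'top').round(3))
t=cv2.resize(im[190:300,150:290],None,fx=5,fy=5,interpolation=cv2.INTER_CUBIC)
cv2.imwrite('pics/vt.png',t)
E
```

```text
[340.1 110.5] [ 299   76   84   70 4300] [[ 0.87  -0.194  0.02 ]] ((340.4441223144531, 110.255615234375), (57.12670135498047, 78.4621810913086), 77.125)
[151.2 124.6] [144 119  17  10  64] [[0.829 0.294 0.02 ]] ((150.9315185546875, 124.84931182861328), (17.0880069732666, 6.086139678955078), 20.556045532226562)
[328.6 226.1] [322 218  14  17 127] [[ 0.57  -0.165  0.02 ]] ((328.60003662109375, 226.30003356933594), (10.28591251373291, 15.205260276794434), 26.56505012512207)
[390.2 233.4] [382 228  17  12 163] [[ 0.554 -0.319  0.02 ]] ((390.0099182128906, 233.40098571777344), (16.219106674194336, 10.149378776550293), 5.710593223571777)
[397.3 274.9] [388 268  19  15 148] [[ 0.45  -0.336  0.02 ]] ((397.2930908203125, 275.01727294921875), (10.504515647888184, 16.544612884521484), 66.80140686035156)
[331.9 280.3] [324 273  17  16 130] [[ 0.435 -0.174  0.02 ]] ((331.8355712890625, 280.2651062011719), (10.56809139251709, 15.155790328979492), 55.00797653198242)
bar [[0.43371436 0.13402384 0.073     ]
 [0.42321867 0.03800641 0.073     ]]
green [[ 0.469 -0.097  0.02 ]
 [ 0.352 -0.159  0.02 ]
 [ 0.486 -0.256  0.02 ]
 [ 0.713 -0.123  0.02 ]
 [ 0.795  0.135  0.02 ]]
```

View pics/vt.png

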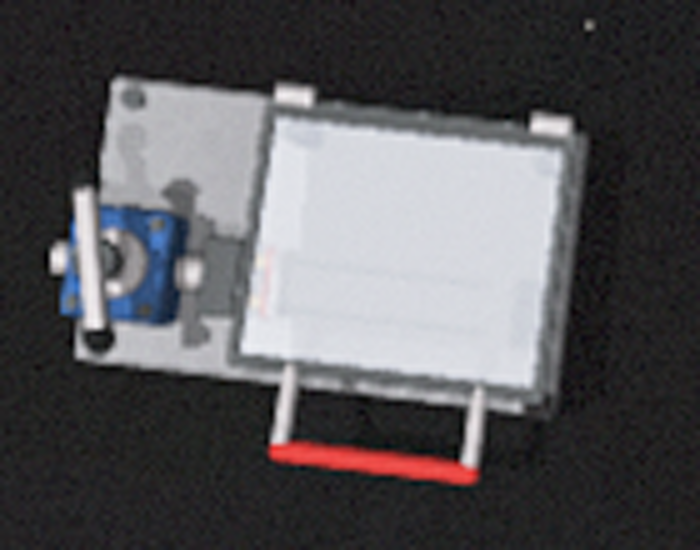

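Emit:
arm_command:
  series: "26 -15 0 0 0;26 -15 0 0 0;26 -15 0 0 0;26 -15 0 0 0;26 -15 0 0 0;26 -15 0 0 0;26 -15 0 0 0;26 -15 0 0 0;26 -15 0 0 0;26 -15 0 0 0;26 -15 0 0 0;26 -15 0 0 0;26 -15 0 0 0;26 -15 0 0 0;26 -15 0 0 0;26 -15 0 0 0"

```text
time_s: 1.43
tool_pos: [0.5002, -0.3013, 0.2221]
tool_rot: [-180.0, 0.0, 13.4]
force: [-0.9, 0.2, -0.2]
grip_width: 0.0873
grasp_force: 0.0
```

Emit:
arm_command:
  series: "0 0 0 -0.123 0;0 0 0 -0.123 0;0 0 0 -0.123 0;0 0 0 -0.123 0;0 0 0 -0.123 0;0 0 0 -0.123 0;0 0 0 -0.123 0;0 0 0 -0.123 0;0 0 0 -0.123 0;0 0 0 -0.123 0;0 0 0 0 0;0 0 0 0 0"

```text
time_s: 2.43
tool_pos: [0.4994, -0.3025, 0.2221]
tool_rot: [-180.0, -0.0, 83.7]
force: [-0.4, -0.0, -0.3]
grip_width: 0.0868
grasp_force: 0.0
```

```bash
python3 - <<'E'
from h import *
o=telemetry.get_obs(); print(o['tool_pos'],o['tool_rot'],o['qpos'])
im,T=shot('wrist','w1')
E
```

```text
[ 0.49937901 -0.30247479  0.22214282] [-1.79964677e+02 -2.02947366e-02  8.36623339e+01] [ 53.63797256  12.39534931 -28.93340125  92.07367641   6.10662533
  77.14972194  17.56826849]
```

View pics/w1.png

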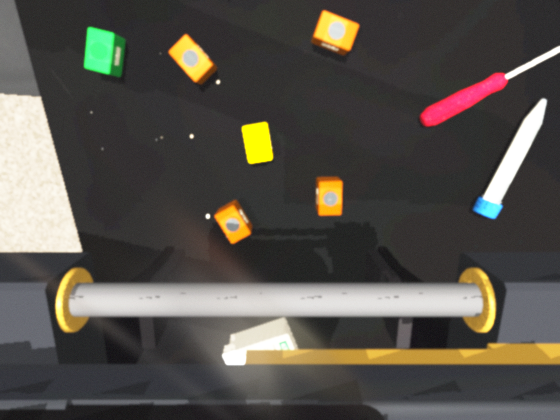

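```bash
cat >> h.py <<'E'
from scipy.optimize import minimize
def boxes(im,T,z0=0.0,roi=None,near=None):
    "fit upright 36x24x28 amber boxes standing on z0; returns x,y,yaw,IoU"
    hsv=cv2.cvtColor(im,cv2.COLOR_BGR2HSV)
    m=((hsv[...,0]>4)&(hsv[...,0]<21)&(hsv[...,1]>110)&(hsv[...,2]>50)).astype(np.uint8)
    if roi is not None:
        k=np.zeros_like(m);k[roi[1]:roi[3],roi[0]:roi[2]]=1;m*=k
    m=cv2.morphologyEx(m,cv2.MORPH_OPEN,np.ones((3,3)))
    n,l,s,c=cv2.connectedComponentsWithStats(m); out=[]
    B=np.array([[a,b,h] for a in(-.018,.018) for b in(-.012,.012) for h in(0,.028)])
    for i in range(1,n):
        if not 250<s[i,4]<6000: continue
        h=cv2.convexHull(np.argwhere(l==i)[:,::-1].astype(np.int32))
        t=np.zeros(m.shape,np.uint8); cv2.fillConvexPoly(t,h,1)
        def sil(p):
            ca,sa=np.cos(p[2]),np.sin(p[2])
            P=np.c_[p[0]+ca*B[:,0]-sa*B[:,1],p[1]+sa*B[:,0]+ca*B[:,1],z0+B[:,2]]
            g=np.zeros(m.shape,np.uint8); cv2.fillConvexPoly(g,cv2.convexHull((proj(P,'wrist',T)*16).round().astype(np.int32)),1,shift=4); return g
        def f(p):
            g=sil(p); return -(g&t).sum()/max((g|t).sum(),1)
        c0=unproj(c[i],z0+.02,'wrist',T)[0]
        best=min((minimize(f,[c0[0],c0[1],y],method='Nelder-Mead',options=dict(initial_simplex=np.array([[c0[0],c0[1],y]]+[[c0[0]+a,c0[1]+b,y+d] for a,b,d in((.006,0,0),(0,.006,0),(0,0,.3))]))) for y in np.arange(0,3.1,.52)),key=lambda r:r.fun)
        if -best.fun>.7: out.append(np.r_[best.x[:2],(best.x[2]+np.pi/2)%np.pi-np.pi/2,-best.fun])
    return np.array(out)
E
python3 - <<'E'
from h import *
print(boxes(cv2.imread('pics/w1.png'),np.load('pics/w1.npy')).round(3))
E
```

```text
[]h.py:39: RuntimeWarning: overflow encountered in scalar negative
  g=sil(p); return -(g&t).sum()/max((g|t).sum(),1)
```

Emit:
arm_command:
  series: "35 -10 0 0 0;35 -10 0 0 0;35 -8 0 0 0;35 -5 0 0 0;35 0 0 0 0;35 0 0 0 0;35 0 0 0 0;35 0 0 0 0;35 -5 0 0 0;30 0 0 0 0;0 0 0 0 0;0 0 0 0 0"

```text
time_s: 3.48
tool_pos: [0.4986, 0.0468, 0.2227]
tool_rot: [180.0, 0.0, 84.0]
force: [-0.1, -0.2, 0.3]
grip_width: 0.0868
grasp_force: 0.0
```

```bash
python3 - <<'E'
from h import *
o=telemetry.get_obs(); print(o['tool_pos'],o['tool_rot'],o['qpos'])
im,T=shot('wrist','w2')
E
```

```text
[0.49856187 0.04680309 0.22273474] [1.79975023e+02 7.76956225e-03 8.40165675e+01] [ 36.50402038   2.29920056 -45.52750288 102.5173923    1.70616858
  75.85531769 -15.40026328]
```

View pics/w2.png

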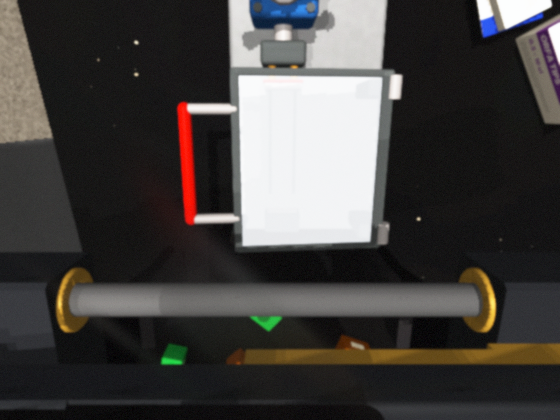

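```bash
sed -i 's/return -(g&t).sum()/return -float((g\&t).sum())/' h.py; python3 - <<'E'
from h import *
im=cv2.imread('pics/w2.png');T=np.load('pics/w2.npy')
h=cv2.cvtColor(im,cv2.COLOR_BGR2HSV)
m=(((h[...,0]<4)|(h[...,0]>176))&(h[...,1]>180)&(h[...,2]>100)).astype(np.uint8); m[:,300:]=0;m[:80]=0;m[260:]=0
p=np.argwhere(m)[:,::-1].astype(np.float32);r=cv2.minAreaRect(p);print(r)
b=cv2.boxPoints(r);b=b[np.argsort(b[:,1])];e=np.array([b[:2].mean(0),b[2:].mean(0)])
P=unproj(e,.073,'wrist',T);print(P)
d=P[0]-P[1];yaw=np.arctan2(-d[0],d[1]);print('len',np.linalg.norm(d),'yaw',yaw,np.degrees(yaw))
X=np.array([np.cos(yaw),np.sin(yaw)]);Y=np.array([-X[1],X[0]])
O=P.mean(0)[:2]+.079*X+.0225*Y;print('O',O,'bar',P.mean(0))
c=unproj([[396,87],[383,233]],.07,'wrist',T)[:,:2]-O;print('brackets',c@X,c@Y)
print(boxes(cv2.imread('pics/w1.png'),np.load('pics/w1.npy')).round(3))
E
```

```text
((187.03099060058594, 162.964599609375), (122.59455108642578, 13.636399269104004), 86.18592071533203)
[[0.43054407 0.1364903  0.073     ]
 [0.41965684 0.03112476 0.073     ]]
len 0.10592653201174917 yaw -0.1029627257275627 -5.899329631352401
O [0.50599464 0.09806868] bar [0.42510046 0.08380753 0.073     ]
brackets [0.09736128 0.09638231] [ 0.04192957 -0.08536162]
[]
```

```bash
python3 - <<'E'
from h import *
im=cv2.imread('pics/w1.png');T=np.load('pics/w1.npy')
h=cv2.cvtColor(im,cv2.COLOR_BGR2HSV)
for u,v in((180,50),(335,45),(329,208),(240,212)): print(h[v,u],im[v,u])
m=((h[...,0]>4)&(h[...,0]<21)&(h[...,1]>110)&(h[...,2]>50)).astype(np.uint8)
n,l,s,c=cv2.connectedComponentsWithStats(m);print([x for x in s.tolist() if x[4]>100])
import h as H
print(proj([[.57,-.165,.02],[.554,-.319,.02]],'wrist',T))
E
```

```text
[ 25 191 255] [ 64 223 255]
[ 17 195 245] [ 58 162 245]
[ 21 240 255] [ 15 182 255]
[ 19  71 227] [164 203 227]
[[0, 0, 560, 420, 227284], [311, 9, 49, 47, 524], [167, 33, 50, 52, 475], [315, 176, 29, 41, 500], [213, 199, 40, 46, 529], [54, 267, 40, 66, 901], [458, 267, 39, 66, 861], [247, 342, 313, 23, 4014]]
[[335.67065553  32.98453219]
 [330.21902999 196.76870927]]
```

```bash
sed -i 's/(hsv\[...,0\]<21)&(hsv\[...,1\]>110)/(hsv[...,0]<28)\&(hsv[...,1]>90)/; s/    if roi is not None:/    m[245:]=0\n    if roi is not None:/' h.py; python3 - <<'E'
from h import *
print(boxes(cv2.imread('pics/w1.png'),np.load('pics/w1.npy')).round(3))
E
```

```text
Traceback (most recent call last):
  File "h.py", line 42, in boxes
    best=min((minimize(f,[c0[0],c0[1],y],method='Nelder-Mead',options=dict(initial_simplex=np.array([[c0[0],c0[1],y]]+[[c0[0]+a,c0[1]+b,y+d] for a,b,d in((.006,0,0),(0,.006,0),(0,0,.3))]))) for y in np.arange(0,3.1,.52)),key=lambda r:r.fun)
  File "h.py", line 42, in <genexpr>
    best=min((minimize(f,[c0[0],c0[1],y],method='Nelder-Mead',options=dict(initial_simplex=np.array([[c0[0],c0[1],y]]+[[c0[0]+a,c0[1]+b,y+d] for a,b,d in((.006,0,0),(0,.006,0),(0,0,.3))]))) for y in np.arange(0,3.1,.52)),key=lambda r:r.fun)
              ~~~~~~~~^^^^^^^^^^^^^^^^^^^^^^^^^^^^^^^^^^^^^^^^^^^^^^^^^^^^^^^^^^^^^^^^^^^^^^^^^^^^^^^^^^^^^^^^^^^^^^^^^^^^^^^^^^^^^^^^^^^^^^^^^^^^^^^^^^^^^^^^^^^^^^^^^^^^^^^^^^^^^^^^^^^^^^^
  File "h.py", line 40, in f
    g=sil(p); return -float((g&t).sum())/max((g|t).sum(),1)
  File "h.py", line 38, in sil
    g=np.zeros(m.shape,np.uint8); cv2.fillConvexPoly(g,cv2.convexHull((proj(P,'wrist',T)*16).round().astype(np.int32)),1,shift=4); return g
                                                                       ~~~~^^^^^^^^^^^^^
  File "h.py", line 13, in proj
    K,M=cam(n,T); q=(np.atleast_2d(p)-M[:3,3])@M[:3,:3]; q=q@K.T; return q[:,:2]/q[:,2:]
        ~~~^^^^^
  File "h.py", line 7, in cam
    c=cams.calibration(n)
ValueError: time passes only in moves, steps and waits
```

```bash
sed -i 's/    c=cams.calibration(n)/    c=calib(n)/; s/^def cam(/calib=functools.lru_cache(cams.calibration)\ndef cam(/; 1s/^/import functools\n/' h.py; python3 - <<'E'
from h import *
print(boxes(cv2.imread('pics/w1.png'),np.load('pics/w1.npy')).round(3))
E
```

```text
[[ 0.569 -0.164 -0.44   0.938]
 [ 0.434 -0.172 -0.988  0.949]
 [ 0.553 -0.319  1.466  0.968]
 [ 0.45  -0.336 -1.157  0.933]]
```

Emit:
arm_command:
  series: "8 -19 0 0 126;8 -19 0 0 126;7 -19 0 0 126;7 -19 0 0 126;0 0 20 0 126;0 0 20 0 126;0 0 20 0 126;0 0 20 0 126;0 0 0 0 126;0 0 0 0 126"

```text
time_s: 4.37
tool_pos: [0.4258, 0.0813, 0.1421]
tool_rot: [-179.9, 0.0, 83.7]
force: [-0.2, 1.2, -0.1]
grip_width: 0.0444
grasp_force: 0.0
```

```bash
python3 - <<'E'
from h import *
o=telemetry.get_obs(); print(o['tool_pos'],o['tool_rot'],o['qpos'])
im,T=shot('wrist','w3')
im,_=shot('side','s3')
print(proj([[.425,.084,.073],[.427,.085,.073]],'side'), proj([o['tool_pos']],'side'))
cv2.imwrite('pics/s3c.png',cv2.resize(im[130:270,150:330],None,fx=4,fy=4))
E
```

```text
[0.4257738  0.08125113 0.1421128 ] [-1.79876325e+02  3.78620547e-03  8.37011990e+01] [ 36.07868114  -4.40673881 -47.80554777 116.64030722  -3.5969535
  66.48306882 -16.49759435]
[[218.24010393 209.00724171]
 [219.02675937 208.76383712]] [[215.79294465 186.00548718]]
```

View pics/s3c.png

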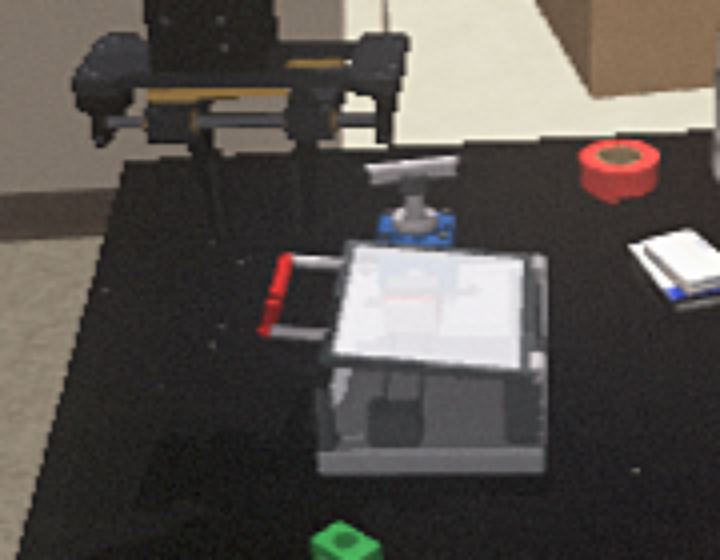

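```bash
python3 - <<'E'
from h import *
from scipy.optimize import least_squares
def red(im,roi):
    h=cv2.cvtColor(im,cv2.COLOR_BGR2HSV)
    m=(((h[...,0]<5)|(h[...,0]>174))&(h[...,1]>150)&(h[...,2]>80)).astype(np.uint8)
    k=np.zeros_like(m);k[roi[1]:roi[3],roi[0]:roi[2]]=1;m*=k
    p=np.argwhere(m)[:,::-1].astype(np.float32);b=cv2.boxPoints(cv2.minAreaRect(p));c=p.mean(0)
    return c
T2=np.load('pics/w2.npy');T3=np.load('pics/w3.npy')
obs=[('top',None,red(cv2.imread('pics/top0.png'),(195,270,255,295))),('side',None,red(cv2.imread('pics/s3.png'),(210,190,228,218))),('side',None,red(cv2.imread('pics/side0.png'),(210,190,228,218))),('wrist',T2,red(cv2.imread('pics/w2.png'),(150,80,230,250)))]
w3=cv2.imread('pics/w3.png')
def f(p,o): return np.concatenate([proj(p,n,T)[0]-c for n,T,c in o])
for o in (obs,obs[:3],obs[1:],[obs[0],obs[3]]):
    s=least_squares(f,[.425,.085,.073],args=(o,));print(s.x.round(4),s.fun.round(1))
h=[c for *_,c in obs];print(h)
E
```

```text
[0.429  0.0879 0.0886] [-1.   0.6  0.5  0.4  0.7 -0.1 -0.1  0.3]
[0.4289 0.0852 0.0908] [ 0.   0.7  0.3  0.2  0.5 -0.3]
[0.4289 0.0882 0.0887] [ 0.4  0.3  0.6 -0.1 -0.3  0. ]
[0.4285 0.0876 0.0854] [-0.7  0.7  0.3  0.2]
[array([224.26021, 281.9643 ], dtype=float32), array([218.79488, 202.60257], dtype=float32), array([218.56963, 203.05063], dtype=float32), array([186.68498, 162.58546], dtype=float32)]
```

View pics/w3.png

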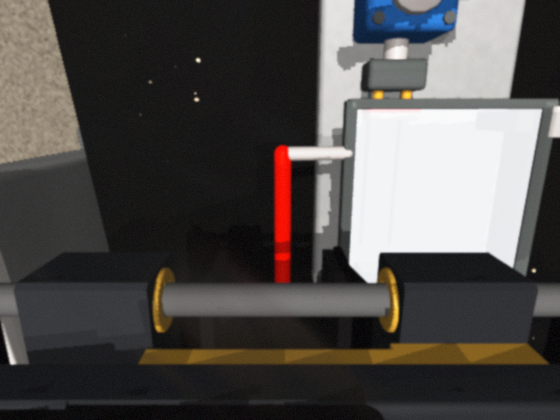

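Emit:
arm_command:
  series: "4 1.5 15 0 126;3 1 15 0 126;0 0 15 0 126;0 0 15 0 126;0 0 12 0 126;0 0 0 0 126;0 0 0 0 255;0 0 0 0 255;0 0 0 0 255;0 0 0 0 255;0 0 0 0 255;0 0 0 0 255"
  squeeze: 20

```text
time_s: 5.47
tool_pos: [0.4298, 0.0892, 0.0709]
tool_rot: [180.0, 0.0, 83.9]
force: [-0.8, 0.2, -0.2]
grip_width: 0.0117
grasp_force: 0.3
```

```bash
python3 - <<'E'
import numpy as np
t=np.linspace(.09,1.86,37)
y=169*(np.cos(t[:-1])-np.cos(t[1:]));z=-169*np.diff(np.sin(t))
print(';'.join(f"0 {a:.1f} {b:.1f} 0 255" for a,b in zip(y,z)))
E
```

```text
0 0.9 -8.3 0 255;0 1.4 -8.2 0 255;0 1.8 -8.1 0 255;0 2.2 -8.0 0 255;0 2.5 -7.9 0 255;0 2.9 -7.8 0 255;0 3.3 -7.6 0 255;0 3.7 -7.4 0 255;0 4.0 -7.3 0 255;0 4.4 -7.1 0 255;0 4.7 -6.8 0 255;0 5.1 -6.6 0 255;0 5.4 -6.3 0 255;0 5.7 -6.1 0 255;0 6.0 -5.8 0 255;0 6.3 -5.5 0 255;0 6.5 -5.2 0 255;0 6.8 -4.8 0 255;0 7.0 -4.5 0 255;0 7.2 -4.1 0 255;0 7.4 -3.8 0 255;0 7.6 -3.4 0 255;0 7.7 -3.0 0 255;0 7.9 -2.7 0 255;0 8.0 -2.3 0 255;0 8.1 -1.9 0 255;0 8.2 -1.5 0 255;0 8.2 -1.1 0 255;0 8.3 -0.7 0 255;0 8.3 -0.3 0 255;0 8.3 0.2 0 255;0 8.3 0.6 0 255;0 8.3 1.0 0 255;0 8.2 1.4 0 255;0 8.1 1.8 0 255;0 8.0 2.2 0 255
```

Emit:
arm_command:
  series: "0 0 0 0 255;0 0 0 0 255;0 0 0 0 255"

```text
time_s: 5.72
tool_pos: [0.4309, 0.0891, 0.0711]
tool_rot: [179.8, -0.0, 83.9]
force: [4.6, -1.0, -0.3]
grip_width: 0.0091
grasp_force: 20.0
```

Emit:
arm_command:
  series: "0 1 -8.3 0 255;0 1.4 -8.2 0 255;0 1.8 -8.1 0 255;0 2.2 -8 0 255;0 2.5 -7.9 0 255;0 2.9 -7.8 0 255;0 3.3 -7.6 0 255;0 3.7 -7.4 0 255;0 4 -7.3 0 255;0 4.4 -7.1 0 255;0 0 0 0 255;0 0 0 0 255"

```text
time_s: 6.72
tool_pos: [0.4606, 0.0859, 0.1488]
tool_rot: [179.5, -0.1, 83.8]
force: [13.4, -1.3, -10.3]
grip_width: 0.0089
grasp_force: 20.4
```

Emit:
arm_command:
  series: "0 6.5 -5.5 0 255;0 5.1 -6.6 0 255;0 5.4 -6.3 0 255;0 5.7 -6.1 0 255;0 6 -5.8 0 255;0 6.3 -5.5 0 255;0 6.5 -5.2 0 255;0 6.8 -4.8 0 255;0 7 -4.5 0 255;0 7.2 -4.1 0 255;0 0 0 0 255"

```text
time_s: 7.63
tool_pos: [0.5189, 0.0793, 0.201]
tool_rot: [-179.9, -0.1, 83.8]
force: [6.6, -0.3, -11.2]
grip_width: 0.009
grasp_force: 20.0
```

Emit:
arm_command:
  series: "0 8.5 -2 0 255;0 7.6 -3 0 255;0 7.7 -3 0 255;0 7.9 -2.5 0 255;0 8 -2.3 0 255;0 8.1 -1.9 0 255;0 8.2 -1.5 0 255;0 8.2 -1 0 255;0 8.3 -0.5 0 255;0 8.3 0 0 255;0 0 0 0 255"

```text
time_s: 8.55
tool_pos: [0.6011, 0.0706, 0.2202]
tool_rot: [179.9, -0.1, 83.8]
force: [0.5, -2.0, -5.2]
grip_width: 0.0087
grasp_force: 20.3
```

Emit:
arm_command:
  series: "0 8.3 0.5 0 255;0 8.3 0.8 0 255;0 8.3 1.2 0 255;0 8.2 1.5 0 255;0 8.1 2 0 255;0 0 0 0 255;0 0 0 0 255"

```text
time_s: 9.13
tool_pos: [0.6416, 0.0669, 0.2144]
tool_rot: [179.9, -0.1, 83.9]
force: [2.3, -2.1, -2.6]
grip_width: 0.0097
grasp_force: 2.1
```

Emit:
arm_command:
  series: "0 4 1 0 255;0 4 1 0 255;0 0 0 0 255;0 0 0 0 255;0 0 0 0 255"

```text
time_s: 9.55
tool_pos: [0.6485, 0.0664, 0.2126]
tool_rot: [179.9, -0.1, 83.9]
force: [1.2, 0.6, -2.7]
grip_width: 0.0088
grasp_force: 20.0
```

Emit:
arm_command:
  series: "0 0 0 0 120;0 0 0 0 120;0 0 0 0 100;0 0 -20 0 100;0 0 -20 0 100;0 0 -20 0 60;-36 -11 0 0 0;-36 -11 0 0 0;-36 -11 0 0 0;-36 -11 0 0 0;-36 -11 5 0 0;-36 -11 10 0 0;-36 -11 10 0 0;-36 -11 10 0 0;-36 -11 10 0 0;-36 -11 10 0 0;0 0 0 0 0;0 0 0 0 0"

```text
time_s: 11.05
tool_pos: [0.4983, -0.2834, 0.2168]
tool_rot: [-179.9, 0.0, 83.5]
force: [0.1, 1.2, 1.1]
grip_width: 0.0866
grasp_force: 0.0
```

```bash
python3 - <<'E'
from h import *
o=telemetry.get_obs(); print(o['tool_pos'],o['tool_rot'],o['qpos'])
im,T=shot('wrist','w4'); shot('top','t4');shot('side','s4')
print(boxes(im,T).round(3))
a=cv2.imread('pics/t4.png')[150:330,120:440];cv2.imwrite('pics/c4.png',np.vstack([cv2.resize(a,(560,315)),cv2.resize(cv2.imread('pics/s4.png')[120:270,150:430],(560,280))]))
E
```

```text
[ 0.49832351 -0.28341867  0.21676265] [-1.79930343e+02  7.54499022e-03  8.35158202e+01] [ 59.36925805  12.3282489  -37.13506469  93.72226216   7.64274088
  76.57531465  14.59840055]
[[ 0.569 -0.164 -0.427  0.94 ]
 [ 0.434 -0.172 -0.998  0.933]
 [ 0.553 -0.319  1.452  0.939]]
```

View pics/c4.png

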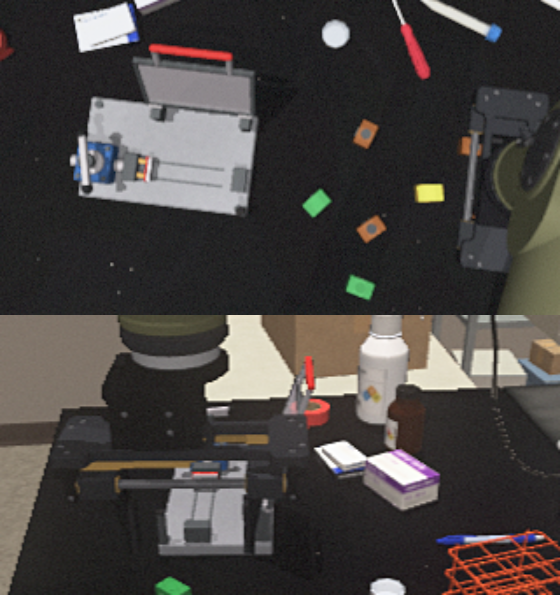

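```bash
python3 - <<'E'
from h import *
c=np.array([[92,97],[258,117],[248,215],[78,195],[240,180]])/1.75+[120,150]
P=unproj(c,.02,'top');P[4]=unproj(c[4],.044,'top')
yaw=-.105;X=np.array([np.cos(yaw),np.sin(yaw)]);Y=np.array([-X[1],X[0]]);O=np.array([.5093,.1022])
for p in P: d=p[:2]-O;print((d@X).round(4),(d@Y).round(4))
print(P[0]-P[1],P[3]-P[2])
a=cv2.imread('pics/t4.png')[190:300,150:290];cv2.imwrite('pics/vt4.png',cv2.resize(a,None,fx=5,fy=5,interpolation=cv2.INTER_CUBIC))
E
```

```text
0.0953 0.14
0.0942 -0.1039
-0.0473 -0.1064
-0.0479 0.1405
0.0007 -0.0905
[0.02669771 0.24237684 0.        ] [0.02532035 0.24558649 0.        ]
```

View pics/vt4.png

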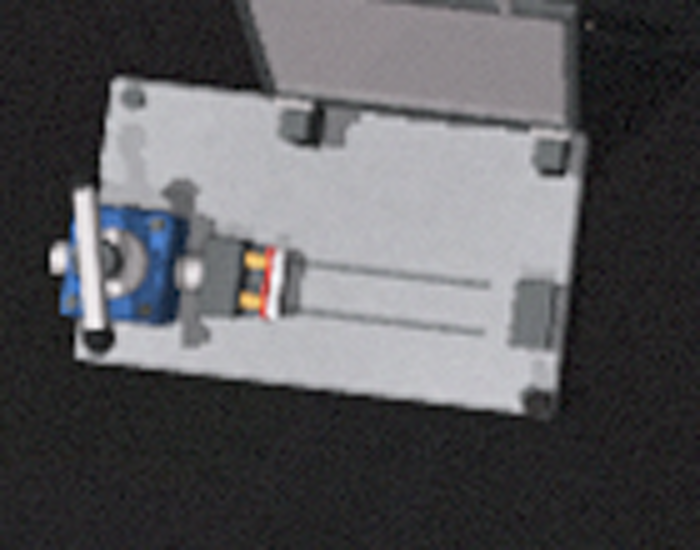

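```bash
python3 - <<'E'
from h import *
yaw=-.106;X=np.array([np.cos(yaw),np.sin(yaw)]);Y=np.array([-X[1],X[0]]);O=np.array([.5093,.1022])
for (u,v,z) in ((512,312,.044),(515,281,.044),(511,344,.044),(299,282,.044),(287,282,.044),(538,398,.07),(113,263,.074),(92,260,.11),(88,190,.112),(98,330,.112)):
    d=unproj([u/5+150,v/5+190],z,'top')[0,:2]-O;print(u,v,(d@X).round(4),(d@Y).round(4))
print('w', [ (O+x*X+y*Y).round(4) for x,y in ((0,-.0605),(0,.118))])
E
```

```text
512 312 0.0005 -0.0788
515 281 0.0158 -0.0784
511 344 -0.0151 -0.0802
299 282 0.0027 0.0277
287 282 0.002 0.0336
538 398 -0.0391 -0.0982
113 263 0.0008 0.1132
92 260 0.0007 0.1141
88 190 0.0328 0.12
98 330 -0.0312 0.1062
w [array([0.5029, 0.042 ]), array([0.5218, 0.2195])]
```

```bash
cat >> h.py <<'E'
YAW=-.106;VX=np.array([np.cos(YAW),np.sin(YAW)]);VY=np.array([-VX[1],VX[0]]);VO=np.array([.5095,.0982])
def vw(x,y): return VO+x*VX+y*VY
def go(x,y,z,psi,T=None):
    "shift (mm) in the present tool axes, then turn (rad) about tool z"
    T=pose() if T is None else T
    d=T[:3,:3].T@(np.array([x,y,z])-T[:3,3])*1000
    p=np.degrees(np.arctan2(T[1,0],T[0,0])); t=(psi-p+90)%180-90
    print('shift',d.round(1),'turn',round(-np.radians(t),3)); return np.degrees(0)+p+t
def leg(a,b):
    "shift from pose a=(x,y,z,psi) to b in a's axes"
    T=np.eye(4);T[:3,:3]=R.from_euler('xyz',[180,0,a[3]],degrees=True).as_matrix();T[:3,3]=a[:3];return go(*b,T)
E
python3 - <<'E'
from h import *
go(.569,-.164,.09,90+np.degrees(-.43))
a=(.569,-.164,.10,65.4); b=(*vw(-.003,-.061),.10,83.9)
leg(a,b);print(b)
E
```

```text
shift [121.3  55.2 128.2] turn 0.325
shift [ 154.8 -146.7   -0. ] turn -0.323
(np.float64(0.5000629400867869), np.float64(0.03785978206706221), 0.1, 83.9)
```

Emit:
arm_command:
  series: "24.3 11 18 0 50;24.3 11 18 0 50;24.3 11 18 0 50;24.3 11 18 0 50;24.2 11.2 18 0 50;0 0 0 0.11 50;0 0 0 0.11 50;0 0 0 0.105 50;0 0 0 0 50;0 0 0 0 50"

```text
time_s: 12.03
tool_pos: [0.5688, -0.164, 0.128]
tool_rot: [179.9, -0.0, 65.6]
force: [-0.3, 0.6, -0.2]
grip_width: 0.0697
grasp_force: 0.0
```

```bash
python3 - <<'E'
from h import *
im,T=shot('wrist','w5'); r=boxes(im,T); print(r.round(3))
print(T[:3,3].round(4)); go(.569,-.164,.006,65.4)
E
```

```text
[[ 0.795 -0.129 -1.336  0.711]
 [ 0.569 -0.164 -0.424  0.959]]
[ 0.5688 -0.164   0.128 ]
shift [  0.5   0.  121.9] turn 0.002
```

Emit:
arm_command:
  series: "0 0 25 0 50;0 0 25 0 50;0 0 25 0 50;0 0 25 0 50;0 0 15 0 50;0 0 7 0 50;0 0 0 0 50;0 0 0 0 255;0 0 0 0 255;0 0 0 0 255;0 0 0 0 255;0 0 0 0 255;0 0 0 0 255;0 0 0 0 255;0 0 0 0 255"
  squeeze: 30

```text
time_s: 13.33
tool_pos: [0.5683, -0.1658, 0.0058]
tool_rot: [180.0, 0.0, 65.2]
force: [0.1, 1.0, 3.3]
grip_width: 0.0354
grasp_force: 30.0
```

Emit:
arm_command:
  series: "0 0 -24 0 255;0 0 -25 0 255;0 0 -25 0 255;0 0 -20 0 255;19.4 -18.3 0 0 255;19.4 -18.3 0 0 255;19.4 -18.3 0 0 255;19.4 -18.3 0 0 255;19.4 -18.3 0 0 255;19.4 -18.3 0 0 255;19.4 -18.3 0 0 255;19.4 -18.3 0 0 255;0 0 0 -0.11 255;0 0 0 -0.11 255;0 0 0 -0.105 255;0 0 0 0 255;0 0 0 0 255;0 0 0 0 255"

```text
time_s: 14.83
tool_pos: [0.5, 0.0365, 0.0992]
tool_rot: [-180.0, 0.0, 83.7]
force: [-0.4, -0.6, -0.1]
grip_width: 0.0361
grasp_force: 30.0
```

```bash
python3 - <<'E'
from h import *
im,T=shot('wrist','w6'); o=telemetry.get_obs();print(o['tool_pos'],o['tool_rot'],o['grip_width'],o['qpos'])
go(*vw(-.003,-.061),.028,83.9)
E
```

```text
[0.49998438 0.03647477 0.09922127] [-1.79985368e+02  4.02649766e-03  8.37349145e+01] 0.03557521784791146 [ 36.59880156  10.38292396 -47.06254315 111.08366732   8.58707833
  62.08518257 -20.30258552]
shift [ 1.4 -0.1 71.2] turn -0.003
```

View pics/w6.png

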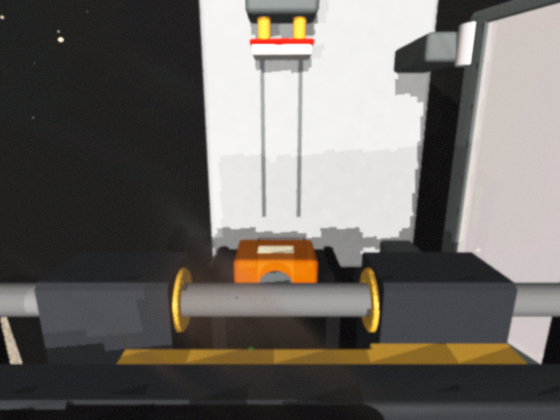

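```bash
python3 - <<'E'
from h import *
T=np.load('pics/w6.npy')
def q(uv,z):
    d=unproj(uv,z,'wrist',T)[0,:2]-VO; return (d@VX).round(4),(d@VY).round(4)
for uv,z in (((263,100),.02),((299,100),.02),((264,210),.02),((299,210),.02),((251,45),.044),((314,45),.044),((282,56),.044),((282,45),.044),((282,56),.024),((318,243),.044),((470,45),.07)): print(uv,z,q(uv,z))
im=cv2.imread('pics/w6.png');print(im[30:66,282].tolist())
E
```

```text
(263, 100) 0.02 (np.float64(-0.0112), np.float64(0.0187))
(299, 100) 0.02 (np.float64(0.0118), np.float64(0.0186))
(264, 210) 0.02 (np.float64(-0.0115), np.float64(-0.0542))
(299, 210) 0.02 (np.float64(0.0128), np.float64(-0.0543))
(251, 45) 0.044 (np.float64(-0.0167), np.float64(0.0471))
(314, 45) 0.044 (np.float64(0.0183), np.float64(0.047))
(282, 56) 0.044 (np.float64(0.0005), np.float64(0.0414))
(282, 45) 0.044 (np.float64(0.0005), np.float64(0.047))
(282, 56) 0.024 (np.float64(0.0009), np.float64(0.0442))
(318, 243) 0.044 (np.float64(0.0236), np.float64(-0.0698))
(470, 45) 0.07 (np.float64(0.092), np.float64(0.0423))
[[166, 169, 171], [169, 171, 173], [166, 168, 169], [169, 169, 170], [171, 171, 171], [169, 170, 172], [166, 169, 175], [147, 151, 200], [106, 111, 248], [54, 69, 255], [35, 53, 255], [29, 49, 255], [26, 42, 255], [85, 89, 252], [194, 197, 245], [251, 252, 254], [255, 255, 255], [255, 255, 255], [255, 255, 255], [255, 255, 255], [255, 255, 255], [255, 255, 255], [254, 254, 254], [244, 246, 249], [197, 200, 208], [123, 126, 132], [96, 98, 100], [93, 95, 99], [99, 101, 105], [115, 117, 119], [145, 147, 148], [163, 166, 168], [169, 170, 171], [171, 170, 173], [168, 171, 173], [167, 171, 172]]
```

Emit:
arm_command:
  series: "2 0 20 0 255;0 0 20 0 255;0 0 15 0 255;0 0 8 0 255;0 0 5 0 255;0 0 3 0 255;0 0 2 0 255;0 0 0 0 255;0 0 0 0 255"

```text
time_s: 15.63
tool_pos: [0.5009, 0.0386, 0.0269]
tool_rot: [179.9, 0.0, 83.9]
force: [0.9, -0.3, -0.2]
grip_width: 0.0359
grasp_force: 30.0
```

Emit:
arm_command:
  series: "0 0 1 0 255;0 0 0 0 255;0 0 0 0 90;0 0 0 0 90;0 0 0 0 90;0 0 0 0 90;0 0 -20 0 90;0 0 -25 0 90;0 0 -25 0 90;0 0 -30 0 90;0 0 0 0 90;0 0 0 0 90"

```text
time_s: 16.63
tool_pos: [0.5017, 0.0386, 0.127]
tool_rot: [179.8, 0.0, 83.9]
force: [-0.2, -0.3, 0.0]
grip_width: 0.056
grasp_force: 0.0
```

```bash
sed -i 's/VO=np.array(\[.5095,.0982\])/VO=np.array([.5101,.0991])/' h.py; python3 - <<'E'
from h import *
o=telemetry.get_obs();print(o['tool_pos'],o['tool_rot'])
a=(*o['tool_pos'][:2],o['tool_pos'][2],o['tool_rot'][2])
print(go(.434,-.172,.128,90+np.degrees(-.993)))
E
```

```text
[0.50171562 0.03855526 0.12704448] [1.79770103e+02 3.78377005e-02 8.38524672e+01]
shift [-216.6  -44.8   -1. ] turn 0.886
33.10529094350925
```

Emit:
arm_command:
  series: "-27 -5.6 0 0 60;-27 -5.6 0 0 50;-27 -5.6 0 0 50;-27 -5.6 0 0 50;-27 -5.6 0 0 50;-27 -5.6 0 0 50;-27 -5.6 0 0 50;-27 -5.6 0 0 50;0 0 0 0.111 50;0 0 0 0.111 50;0 0 0 0.111 50;0 0 0 0.111 50;0 0 0 0.111 50;0 0 0 0.111 50;0 0 0 0.111 50;0 0 0 0.109 50;0 0 0 0 50;0 0 0 0 50"

```text
time_s: 18.13
tool_pos: [0.4319, -0.1711, 0.1243]
tool_rot: [-179.9, 0.1, 33.3]
force: [-0.2, 0.4, 0.9]
grip_width: 0.0697
grasp_force: 0.0
```

```bash
python3 - <<'E'
from h import *
im,T=shot('wrist','w7'); r=boxes(im,T); print(r.round(4))
print(T[:3,3].round(4))
for b in r: print(go(b[0],b[1],.006,90+np.degrees(b[2])))
E
```

```text
[[ 0.5527 -0.3191  1.482   0.9906]
 [ 0.4343 -0.1729 -0.9887  0.9371]]
[ 0.4319 -0.1711  0.1243]
shift [ 19.7 190.1 118.2] turn 0.67
-5.0855876392879935
shift [  1.    2.8 118.5] turn -0.001
33.349228180683966
```

Emit:
arm_command:
  series: "1 2.8 25 0 50;0 0 25 0 50;0 0 25 0 50;0 0 25 0 50;0 0 12 0 50;0 0 6 0 50;0 0 0 0 50;0 0 0 0 255;0 0 0 0 255;0 0 0 0 255;0 0 0 0 255;0 0 0 0 255;0 0 0 0 255;0 0 0 0 255"

```text
time_s: 19.35
tool_pos: [0.4353, -0.1733, 0.0077]
tool_rot: [180.0, -0.0, 33.1]
force: [-0.3, 0.2, 2.6]
grip_width: 0.0362
grasp_force: 29.6
```

```bash
python3 - <<'E'
from h import *
o=telemetry.get_obs();print(o['tool_pos'],o['tool_rot'],o['grip_width'],o['grasp_force'],o['qpos'])
p=o['tool_pos'];x,y=vw(-.003,-.035)
go(x,y,.10,83.9)
E
```

```text
[ 0.43526429 -0.17334827  0.0077237 ] [ 1.79961190e+02 -2.20572736e-03  3.31054151e+01] 0.03616072502771239 29.633837342262268 [ 51.11555448  12.45963273 -34.91889417 119.91805325   9.28708365
  50.15371061 -46.03714183]
shift [ 187.1 -162.   -92.4] turn -0.887
```

Emit:
arm_command:
  series: "0 0 -22 0 255;0 0 -25 0 255;0 0 -25 0 255;0 0 -20 0 255;20.8 -18 0 0 255;20.8 -18 0 0 255;20.8 -18 0 0 255;20.8 -18 0 0 255;20.8 -18 0 0 255;20.8 -18 0 0 255;20.8 -18 0 0 255;20.8 -18 0 0 255;20.7 -18 0 0 255"

```text
time_s: 20.43
tool_pos: [0.5033, 0.0659, 0.0993]
tool_rot: [180.0, 0.0, 33.1]
force: [0.5, 0.3, -0.7]
grip_width: 0.0363
grasp_force: 29.6
```

Emit:
arm_command:
  series: "0 0 0 -0.111 255;0 0 0 -0.111 255;0 0 0 -0.111 255;0 0 0 -0.111 255;0 0 0 -0.111 255;0 0 0 -0.111 255;0 0 0 -0.111 255;0 0 0 -0.11 255;0 0 0 0 255;0 0 0 0 255;0 0 0 0 255"

```text
time_s: 21.35
tool_pos: [0.5032, 0.0646, 0.0992]
tool_rot: [-180.0, 0.0, 83.8]
force: [-0.9, 0.8, -1.2]
grip_width: 0.0361
grasp_force: 29.6
```

```bash
python3 - <<'E'
from h import *
im,T=shot('wrist','w8')
o=telemetry.get_obs();print(o['tool_pos'],o['tool_rot'],o['grip_width'],o['grasp_force'])
x,y=vw(-.003,-.0355)
go(x,y,.0275,83.9)
E
```

```text
[0.50325059 0.06463096 0.09927739] [-1.79996131e+02  9.57973482e-03  8.37958885e+01] 0.03580993449479618 29.641757905483246
shift [-0.5  0.2 71.8] turn -0.002
```

View pics/w8.png

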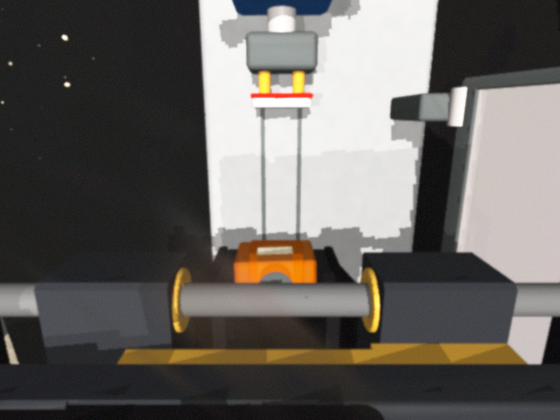

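Emit:
arm_command:
  series: "0 0 20 0 255;0 0 20 0 255;0 0 15 0 255;0 0 8 0 255;0 0 5 0 255;0 0 3 0 255;0 0 1 0 255;0 0 0 0 255;0 0 0 0 255"

```text
time_s: 22.15
tool_pos: [0.504, 0.0648, 0.028]
tool_rot: [179.9, 0.0, 83.9]
force: [0.3, 0.4, -1.1]
grip_width: 0.036
grasp_force: 29.6
```

Emit:
arm_command:
  series: "0 0 0 0 90;0 0 0 0 90;0 0 0 0 90;0 0 0 0 90;0 0 -20 0 90;0 0 -25 0 90;0 0 -25 0 90;0 0 -30 0 90;0 0 0 0 90;0 0 0 0 90"

```text
time_s: 22.98
tool_pos: [0.5047, 0.0647, 0.129]
tool_rot: [179.8, 0.0, 83.9]
force: [0.2, 0.4, -0.6]
grip_width: 0.0561
grasp_force: 0.0
```

```bash
python3 - <<'E'
from h import *
o=telemetry.get_obs();print(o['tool_pos'],o['tool_rot'],o['qpos'])
b=(.5527,-.3191,1.475)
print(go(b[0],b[1],.128,90+np.degrees(b[2])),90+np.degrees(b[2]))
print(leg((*o['tool_pos'],83.9),(b[0],b[1],.128,-5)))
E
```

```text
[0.50469968 0.06473141 0.12899714] [1.79772656e+02 3.49606299e-02 8.39081771e+01] [ 41.31222983  10.77347172 -55.81143759 108.33659763   9.8913944
  65.68006095 -24.19158573]
shift [-376.6   88.5    1.6] turn 1.56
-5.4887252182035695 174.51127478179643
shift [-376.6   88.5    1. ] turn 1.552
-5.0
```

Emit:
arm_command:
  series: "-31.4 7.4 0 0 50;-31.4 7.4 0 0 50;-31.4 7.4 0 0 50;-31.4 7.4 0 0 50;-31.4 7.4 0 0 50;-31.4 7.4 0 0 50;-31.4 7.4 0 0 50;-31.4 7.4 0 0 50;-31.4 7.4 0 0 50;-31.4 7.4 0 0 50;-31.4 7.4 0 0 50;-31.4 7.4 0 0 50"

```text
time_s: 23.98
tool_pos: [0.5508, -0.3206, 0.1253]
tool_rot: [-179.8, -0.0, 83.9]
force: [-0.3, 0.4, -0.2]
grip_width: 0.07
grasp_force: 0.0
```

Emit:
arm_command:
  series: "0 0 0 0.12 50;0 0 0 0.12 50;0 0 0 0.12 50;0 0 0 0.12 50;0 0 0 0.12 50;0 0 0 0.12 50;0 0 0 0.12 50;0 0 0 0.12 50;0 0 0 0.12 50;0 0 0 0.12 50;0 0 0 0.12 50;0 0 0 0.12 50;0 0 0 0.112 50;0 0 0 0 50;0 0 0 0 50"

```text
time_s: 25.23
tool_pos: [0.5511, -0.3189, 0.1259]
tool_rot: [-180.0, 0.1, -4.8]
force: [0.2, -0.2, -0.5]
grip_width: 0.07
grasp_force: 0.0
```

```bash
python3 - <<'E'
from h import *
im,T=shot('wrist','w9'); r=boxes(im,T); print(r.round(4))
print(T[:3,3].round(4),telemetry.get_obs()['qpos'])
for b in r: print(go(b[0],b[1],.006,90+np.degrees(b[2])))
E
```

```text
[[ 0.5542 -0.3178  1.4126  0.7527]]
[ 0.5511 -0.3189  0.1259] [ 48.6584408   22.54055111 -26.49085395  91.07730423  10.55266389
  68.98122673 -74.7040074 ]
shift [  3.1  -1.3 120.1] turn 0.074
-9.06312280834323
```

View pics/w9.png

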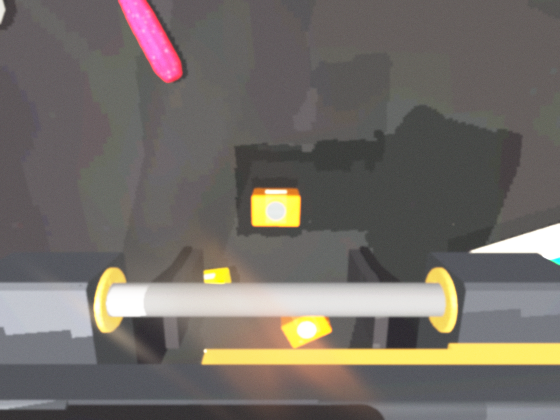

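```bash
sed -i 's/def boxes(im,T,z0=0.0,roi=None,near=None):/def boxes(im,T,z0=0.0,roi=None,hm=28):/; s/(hsv\[...,0\]<28)/(hsv[...,0]<hm)/' h.py; python3 - <<'E'
from h import *
T=np.load('pics/w9.npy');im=cv2.imread('pics/w9.png'); r=boxes(im,T,hm=36); print(r.round(4))
for b in r: print(go(b[0],b[1],.006,90+np.degrees(b[2])))
E
```

```text
[[ 0.5526 -0.3184  1.4976  0.9469]]
shift [  1.6  -0.6 120.1] turn -0.011
-4.193647454535443
```

Emit:
arm_command:
  series: "1.6 -0.6 25 0 50;0 0 25 0 50;0 0 25 0 50;0 0 25 0 50;0 0 13 0 50;0 0 6 0 50;0 0 0 0 50;0 0 0 0 255;0 0 0 0 255;0 0 0 0 255;0 0 0 0 255;0 0 0 0 255;0 0 0 0 255;0 0 0 0 255"

```text
time_s: 26.45
tool_pos: [0.5536, -0.3191, 0.0088]
tool_rot: [180.0, -0.0, -5.0]
force: [-0.3, 0.5, 1.9]
grip_width: 0.0357
grasp_force: 30.0
```

```bash
python3 - <<'E'
from h import *
o=telemetry.get_obs();print(o['tool_pos'],o['tool_rot'],o['grip_width'],o['grasp_force'],o['qpos'])
x,y=vw(-.003,-.0097)
go(x,y,.10,83.9)
E
```

```text
[ 0.55356352 -0.31911339  0.00881578] [ 1.79969994e+02 -2.97428428e-02 -4.99643977e+00] 0.03569629282736647 29.994532763957977 [ 47.09217406  29.56283428 -24.77294485  96.19958742  14.23829843
  57.32929084 -77.56699264]
shift [ -82.9 -403.1  -91.4] turn -1.552
```

Emit:
arm_command:
  series: "0 0 -22 0 255;0 0 -25 0 255;0 0 -25 0 255;0 0 -20 0 255;-6.9 -33.6 0 0 255;-6.9 -33.6 0 0 255;-6.9 -33.6 0 0 255;-6.9 -33.6 0 0 255;-6.9 -33.6 0 0 255;-6.9 -33.6 0 0 255;-6.9 -33.6 0 0 255;-6.9 -33.6 0 0 255;-6.9 -33.6 0 0 255;-6.9 -33.6 0 0 255;-6.9 -33.6 0 0 255;-6.9 -33.6 0 0 255"

```text
time_s: 27.78
tool_pos: [0.5055, 0.0914, 0.1005]
tool_rot: [180.0, -0.0, -5.0]
force: [0.7, 0.3, 0.1]
grip_width: 0.0356
grasp_force: 30.0
```

Emit:
arm_command:
  series: "0 0 0 -0.12 255;0 0 0 -0.12 255;0 0 0 -0.12 255;0 0 0 -0.12 255;0 0 0 -0.12 255;0 0 0 -0.12 255;0 0 0 -0.12 255;0 0 0 -0.12 255;0 0 0 -0.12 255;0 0 0 -0.12 255;0 0 0 -0.12 255;0 0 0 -0.12 255;0 0 0 -0.112 255;0 0 0 0 255;0 0 0 0 255;0 0 0 0 255"

```text
time_s: 29.12
tool_pos: [0.5059, 0.0899, 0.1003]
tool_rot: [-180.0, 0.0, 83.8]
force: [0.5, -1.2, -0.5]
grip_width: 0.0356
grasp_force: 30.0
```

```bash
python3 - <<'E'
from h import *
im,T=shot('wrist','w10')
o=telemetry.get_obs();print(o['tool_pos'],o['tool_rot'],o['grip_width'],o['grasp_force'],o['qpos'])
x,y=vw(-.003,-.0097)
go(x,y,.03,83.9)
shot('top','t10');a=cv2.imread('pics/w10.png');cv2.imwrite('pics/c10.png',a)
E
```

```text
[0.50598027 0.08990215 0.10031381] [1.79998461e+02 1.17471556e-02 8.37937720e+01] 0.035518973909811236 29.99417245388031 [ 34.64387151  13.46644466 -52.43459193 109.27456203  11.9763118
  62.93689443 -28.73553932]
shift [-0.1  0.1 70.3] turn -0.002
```

Emit:
arm_command:
  series: "0.8 0 20 0 255;0 0 20 0 255;0 0 15 0 255;0 0 7 0 255;0 0 4 0 255;0 0 3 0 255;0 0 1 0 255;0 0 0 0 255;0 0 0 0 255"

```text
time_s: 29.97
tool_pos: [0.5067, 0.0909, 0.031]
tool_rot: [179.9, -0.0, 83.9]
force: [-0.2, -0.3, -0.0]
grip_width: 0.0359
grasp_force: 30.0
```

Emit:
arm_command:
  series: "0 0 1.5 0 255;0 0 0 0 255;0 0 0 0 90;0 0 0 0 90;0 0 0 0 90;0 0 0 0 90;0 0 -20 0 90;0 0 -25 0 90;0 0 -25 0 90;0 0 -30 0 90;0 0 0 0 90;0 0 0 0 90"

```text
time_s: 30.97
tool_pos: [0.5075, 0.0909, 0.1305]
tool_rot: [179.8, 0.0, 83.9]
force: [-0.4, 0.1, -1.0]
grip_width: 0.0561
grasp_force: 0.0
```

```bash
python3 - <<'E'
from h import *
o=telemetry.get_obs();print(o['tool_pos'],o['tool_rot'],o['qpos'])
b=(.450,-.336,-1.157)
print(go(b[0],b[1],.15,90+np.degrees(b[2])))
E
```

```text
[0.50747598 0.09089225 0.13051068] [1.79774481e+02 1.66437009e-02 8.39094189e+01] [ 36.00041137  11.23808538 -53.45170277 107.41940389   9.98498248
  65.95592946 -27.08057518]
shift [-430.6  -11.8  -19.4] turn 1.051
23.708783103363757
```

Emit:
arm_command:
  series: "-35.9 -1 -1.6 0 50;-35.9 -1 -1.6 0 50;-35.9 -1 -1.6 0 50;-35.9 -1 -1.6 0 50;-35.9 -1 -1.6 0 50;-35.9 -1 -1.6 0 50;-35.9 -1 -1.6 0 50;-35.9 -1 -1.6 0 50;-35.9 -1 -1.6 0 50;-35.9 -1 -1.6 0 50;-35.9 -1 -1.6 0 50;-35.9 -1 -1.6 0 50"

```text
time_s: 31.97
tool_pos: [0.4472, -0.3376, 0.1464]
tool_rot: [-179.9, -0.1, 83.9]
force: [1.1, 0.2, -0.3]
grip_width: 0.0702
grasp_force: 0.0
```

Emit:
arm_command:
  series: "0 0 0 0.117 50;0 0 0 0.117 50;0 0 0 0.117 50;0 0 0 0.117 50;0 0 0 0.117 50;0 0 0 0.117 50;0 0 0 0.117 50;0 0 0 0.117 50;0 0 0 0.115 50;0 0 0 0 50;0 0 0 0 50"

```text
time_s: 32.88
tool_pos: [0.448, -0.3358, 0.1467]
tool_rot: [-179.9, 0.1, 23.9]
force: [-0.8, -0.0, -0.3]
grip_width: 0.0704
grasp_force: 0.0
```

```bash
python3 - <<'E'
from h import *
im,T=shot('wrist','w11'); r=boxes(im,T); print(r.round(4)); print(boxes(im,T,hm=36).round(4))
print(T[:3,3].round(4))
for b in r: print(go(b[0],b[1],.006,90+np.degrees(b[2])))
shot('top','t11')
E
```

```text
[[ 0.4499 -0.335  -1.1635  0.9399]]
[[ 0.4856 -0.255  -1.5617  0.9113]
 [ 0.4501 -0.3352 -1.1392  0.9404]]
[ 0.448  -0.3358  0.1467]
shift [2.10e+00 1.00e-01 1.41e+02] turn 0.01
23.33559473621443
```

Emit:
arm_command:
  series: "2 0 25 0 50;0 0 25 0 50;0 0 25 0 50;0 0 25 0 50;0 0 23 0 50;0 0 12 0 50;0 0 6 0 50;0 0 0 0 50;0 0 0 0 255;0 0 0 0 255;0 0 0 0 255;0 0 0 0 255;0 0 0 0 255;0 0 0 0 255;0 0 0 0 255"

```text
time_s: 34.23
tool_pos: [0.4506, -0.3357, 0.0074]
tool_rot: [180.0, -0.0, 23.7]
force: [-0.1, 0.6, 1.6]
grip_width: 0.0355
grasp_force: 30.0
```

```bash
python3 - <<'E'
from h import *
o=telemetry.get_obs();print(o['tool_pos'],o['tool_rot'],o['grip_width'],o['grasp_force'],o['qpos'])
x,y=vw(-.003,.0175)
go(x,y,.12,83.9)
E
```

```text
[ 0.4505713  -0.33573375  0.00744446] [ 1.79962601e+02 -4.97228909e-03  2.37117553e+01] 0.035545350407182874 29.974659383296967 [ 57.23201174  21.88718714 -27.04510956 107.50148329  12.20906847
  53.40618141 -41.74816423]
shift [ 235.5 -390.8 -112.8] turn -1.05
```

Emit:
arm_command:
  series: "0 0 -25 0 255;0 0 -30 0 255;0 0 -30 0 255;0 0 -28 0 255;16.8 -27.9 0 0 255;16.8 -27.9 0 0 255;16.8 -27.9 0 0 255;16.8 -27.9 0 0 255;16.8 -27.9 0 0 255;16.8 -27.9 0 0 255;16.8 -27.9 0 0 255;16.8 -27.9 0 0 255;16.8 -27.9 0 0 255;16.8 -27.9 0 0 255;16.8 -27.9 0 0 255;16.8 -27.9 0 0 255;16.8 -27.9 0 0 255;16.8 -27.9 0 0 255"

```text
time_s: 35.73
tool_pos: [0.5086, 0.118, 0.1201]
tool_rot: [180.0, -0.0, 23.7]
force: [0.9, 1.0, 0.6]
grip_width: 0.0358
grasp_force: 30.0
```

Emit:
arm_command:
  series: "0 0 0 -0.117 255;0 0 0 -0.117 255;0 0 0 -0.117 255;0 0 0 -0.117 255;0 0 0 -0.117 255;0 0 0 -0.117 255;0 0 0 -0.117 255;0 0 0 -0.117 255;0 0 0 -0.114 255;0 0 0 0 255;0 0 0 0 255;0 0 0 0 255"

```text
time_s: 36.73
tool_pos: [0.5087, 0.1166, 0.12]
tool_rot: [-180.0, 0.0, 83.7]
force: [-0.3, 0.0, -0.4]
grip_width: 0.0355
grasp_force: 30.0
```

```bash
python3 - <<'E'
from h import *
im,T=shot('wrist','w12'); s,_=shot('side','s12')
o=telemetry.get_obs();print(o['tool_pos'],o['tool_rot'],o['grip_width'],o['grasp_force'],o['qpos'])
x,y=vw(-.003,.0175)
go(x,y,.03,83.9)
cv2.imwrite('pics/c12.png',np.hstack([cv2.resize(im[150:],(400,193)),cv2.resize(s[150:300,170:350],(400,333))[70:263]]))
E
```

```text
[0.50867317 0.1166054  0.12001554] [1.79996680e+02 1.64752279e-02 8.37679113e+01] 0.035426982631478345 29.974262416362762 [ 35.40247251  14.38478125 -56.96264281 106.99391553  13.23406771
  65.63556887 -32.49525592]
shift [ 0.3  0.3 90. ] turn -0.002
```

View pics/c12.png

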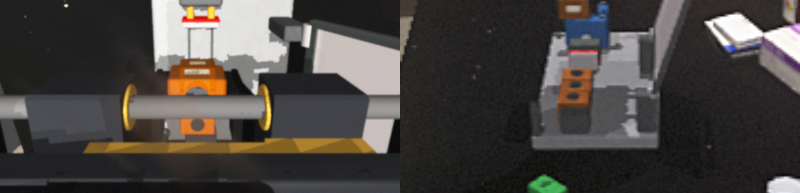

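Emit:
arm_command:
  series: "0 0 25 0 255;0 0 25 0 255;0 0 20 0 255;0 0 10 0 255;0 0 6 0 255;0 0 3 0 255;0 0 2 0 255;0 0 0 0 255;0 0 0 0 255"

```text
time_s: 37.58
tool_pos: [0.5095, 0.1168, 0.0299]
tool_rot: [179.9, -0.0, 83.9]
force: [0.5, 0.5, -0.5]
grip_width: 0.0361
grasp_force: 30.0
```

Emit:
arm_command:
  series: "0 0 1 0 255;0 0 0 0 255;0 0 0 0 90;0 0 0 0 90;0 0 0 0 90;0 0 0 0 90;0 0 -20 0 90;0 0 -25 0 90;0 0 -25 0 90;0 0 -30 0 90;0 0 -30 0 90;0 0 -30 0 90;0 0 0 0 90;0 0 0 0 90"

```text
time_s: 38.75
tool_pos: [0.5099, 0.1169, 0.1897]
tool_rot: [179.8, 0.0, 83.9]
force: [-0.9, -0.7, -2.2]
grip_width: 0.0565
grasp_force: 0.0
```

```bash
python3 - <<'E'
from h import *
o=telemetry.get_obs();print(o['tool_pos'],o['tool_rot'],o['qpos'])
shot('wrist','w13')
psi=np.degrees(YAW+.6-.388)
x,y=vw(0,.118);print(x,y,psi);print(go(x,y,.19,psi))
E
```

```text
[0.50990191 0.11690829 0.18968801] [1.79779260e+02 1.03796257e-02 8.38546837e+01] [ 38.46028401   9.69550252 -58.8649422  102.21934876   8.7942947
  72.72964852 -28.78526738]
0.5225845898410316 0.21643769648540578 6.073352628386726
shift [100.8   3.   -1.9] turn 1.358
6.073352628386729
```

Emit:
arm_command:
  series: "20 0.6 0 0 90;20 0.6 0 0 90;20 0.6 0 0 90;20 0.6 0 0 90;20.5 0.6 0 0 90;0 0 0 0 90;0 0 0 0 90"

```text
time_s: 39.38
tool_pos: [0.521, 0.2174, 0.1863]
tool_rot: [-179.8, 0.0, 84.1]
force: [-0.5, 0.3, -0.1]
grip_width: 0.0558
grasp_force: 0.0
```

```bash
python3 - <<'E'
from h import *
o=telemetry.get_obs();print(o['tool_pos'],o['tool_rot'],o['qpos'])
im,T=shot('top','t14')
a=cv2.resize(cv2.imread('pics/w13.png'),None,fx=.7,fy=.7)
cv2.imwrite('pics/c14.png',np.hstack([a,cv2.resize(im[190:300,150:262],(300,294))]))
E
```

```text
[0.52098891 0.21739443 0.18629585] [-1.79810894e+02  1.40205461e-02  8.40661837e+01] [ 24.96644266  17.9593589  -59.3934282   96.67146021  15.85788364
  74.69430861 -43.42276484]
```

View pics/c14.png

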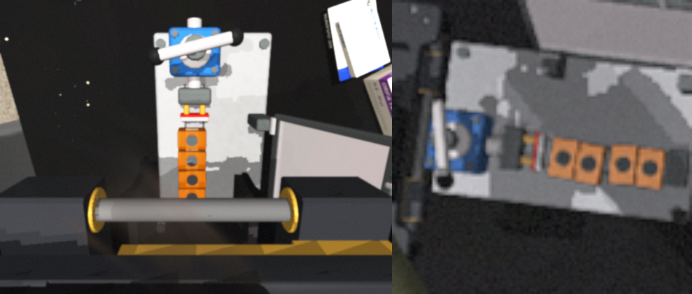

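```bash
python3 - <<'E'
from h import *
T=np.load('pics/w13.npy'); im=cv2.imread('pics/w13.png')
P=unproj([[221,81],[337,53]],.11,'wrist',T);d=P[1]-P[0];print(P,np.linalg.norm(d),np.degrees(np.arctan2(d[1],d[0])),P.mean(0))
r=boxes(im,T,z0=.02);print(r)
for x,y,z,psi in ((*P.mean(0)[:2],.16,186),): print(go(x,y,z,psi))
hsv=cv2.cvtColor(im,cv2.COLOR_BGR2HSV)
for u in (265,275,285): print(im[170:280:5,u].tolist())
E
```

```text
[[0.48529835 0.21268819 0.11      ]
 [0.55935113 0.22120905 0.11      ]] 0.074541392749331 6.563856766789703 [0.52232474 0.21694862 0.11      ]
[]
shift [ 1.1  0.8 26.4] turn 1.36
5.999999999999986
[[246, 248, 250], [112, 113, 112], [149, 152, 152], [88, 127, 170], [35, 146, 244], [35, 139, 241], [81, 132, 210], [44, 139, 237], [22, 127, 234], [47, 96, 153], [24, 136, 240], [33, 133, 237], [80, 135, 216], [21, 128, 235], [16, 113, 222], [21, 109, 210], [20, 133, 238], [25, 121, 230], [13, 111, 222], [11, 115, 227], [18, 98, 194], [26, 133, 238]]
[[246, 248, 250], [170, 174, 174], [221, 224, 227], [122, 164, 197], [34, 144, 241], [125, 127, 125], [126, 129, 122], [125, 128, 124], [49, 140, 235], [77, 126, 177], [27, 127, 235], [124, 127, 124], [124, 127, 121], [69, 68, 71], [24, 127, 232], [16, 115, 225], [58, 79, 121], [69, 73, 69], [67, 67, 65], [40, 113, 207], [21, 101, 197], [46, 96, 171]]
[[247, 249, 251], [140, 142, 143], [217, 220, 221], [24, 67, 127], [22, 135, 239], [26, 134, 240], [23, 134, 240], [23, 134, 239], [15, 112, 226], [26, 71, 134], [24, 135, 240], [23, 133, 239], [20, 132, 238], [10, 115, 227], [2, 102, 210], [19, 118, 227], [22, 130, 238], [22, 129, 238], [12, 112, 225], [8, 108, 221], [17, 95, 190], [17, 129, 238]]
```

Emit:
arm_command:
  series: "1.2 0.6 0 -0.119 90;0 0 0 -0.119 90;0 0 0 -0.119 90;0 0 0 -0.119 90;0 0 0 -0.119 90;0 0 0 -0.119 90;0 0 0 -0.119 90;0 0 0 -0.119 90;0 0 0 -0.119 110;0 0 0 -0.119 110;0 0 0 -0.119 110;0 0 0 -0.119 110;0 0 0 -0.119 110;0 0 0 -0.119 120;0 0 0 -0.118 130;0 0 0 0 140;0 0 0 0 140;0 0 0 0 140"

```text
time_s: 40.93
tool_pos: [0.5232, 0.2164, 0.1876]
tool_rot: [-179.9, -0.0, -174.1]
force: [0.1, 0.2, -0.8]
grip_width: 0.0398
grasp_force: 0.0
```

```bash
python3 - <<'E'
from h import *
o=telemetry.get_obs();print(o['tool_pos'],o['tool_rot'],o['qpos'],o['grip_width'])
print(go(.5223,.2169,.092,186.3))
E
```

```text
[0.52316103 0.2164095  0.18757245] [-1.79947795e+02 -3.21377174e-02 -1.74145357e+02] [ 35.00365474  27.27157193 -76.46829712  96.24834351  27.08426721
  78.32718446  50.07368058] 0.03976357832979783
shift [ 0.8  0.7 95.6] turn -0.008
-173.7
```

Emit:
arm_command:
  series: "1 0.5 10 0 140;0 0 10 0 140;0 0 10 0 140;0 0 10 0 140;0 0 0 0 140"

```text
time_s: 41.35
tool_pos: [0.5207, 0.2168, 0.1452]
tool_rot: [-179.9, -0.2, -173.9]
force: [-0.1, 0.2, -0.0]
grip_width: 0.0394
grasp_force: 0.0
```

```bash
python3 - <<'E'
from h import *
o=telemetry.get_obs();print(o['tool_pos'],o['tool_rot'],o['qpos'],o['grip_width'])
print(go(.5223,.2169,.092,186.3))
E
```

```text
[0.52069989 0.21681884 0.145159  ] [-179.92484395   -0.2218294  -173.91754197] [ 33.4345824   29.19464979 -74.38314497  99.32361259  29.11795947
  74.49203178  48.68072578] 0.03939559637686786
shift [-1.8 -0.  53.2] turn -0.004
-173.7
```

Descending relaxes joint 3. Go on down and grip.

Emit:
arm_command:
  series: "-1.5 0 13 0 140;0 0 13 0 140;0 0 13 0 140;0 0 10 0 140;0 0 4 0 140;0 0 0 0 140;0 0 0 0 255;0 0 0 0 255;0 0 0 0 255;0 0 0 0 255;0 0 0 0 255;0 0 0 0 255;0 0 0 0 255"
  squeeze: 40

```text
time_s: 42.43
tool_pos: [0.5241, 0.2169, 0.0954]
tool_rot: [-179.9, 0.0, -174.0]
force: [-1.0, -3.9, 4.3]
grip_width: 0.0121
grasp_force: 40.0
```

```bash
python3 - <<'E'
from h import *
o=telemetry.get_obs();print(o)
E
```

```text
{'time_s': 42.4333, 'qpos': array([ 30.9088235 ,  32.02086708, -71.13552039, 102.03363438,
        32.40369941,  69.91701838,  46.57357068]), 'joint_velocities': array([ 0.00817164, -0.03573012,  0.04102547,  0.01721351, -0.00209789,
       -0.02991882, -0.12538437]), 'effort': array([-1.93491541e+00, -3.40721512e+01, -1.63437849e+01, -2.43146682e+01,
       -7.79073592e-01, -1.14035983e+00, -2.70013895e-02]), 'tool_pos': array([0.52405557, 0.21688047, 0.09539486]), 'tool_rot': array([-1.79889503e+02,  1.57613063e-02, -1.73964053e+02]), 'force': array([-0.9925204 , -3.88932351,  4.25046915]), 'wrist_torque': array([-0.82090845, -0.05901739,  0.04990182]), 'grasp_force': 40.00048041343689, 'grip_width': 0.012070562329470296}
```

Emit:
arm_command:
  series: "1.5 0 0 0 255;0 0 0 0.08 255;0 0 0 0.08 255;0 0 0 0.08 255;0 0 0 0.08 255;0 0 0 0.08 255;0 0 0 0.08 255;0 0 0 0.08 255;0 0 0 0.08 255;0 0 0 0.08 255;0 0 0 0.08 255;0 0 0 0.08 255;0 0 0 0.08 255;0 0 0 0 255;0 0 0 0 255"

```text
time_s: 43.68
tool_pos: [0.5236, 0.2162, 0.0954]
tool_rot: [180.0, 0.2, 131.0]
force: [2.8, -4.8, 3.7]
grip_width: 0.0124
grasp_force: 40.2
```

```bash
python3 - <<'E'
from h import *
o=telemetry.get_obs();print(o['qpos'],o['wrist_torque'],o['force'],o['tool_rot'])
im,T=shot('top','t15');cv2.imwrite('pics/c15.png',cv2.resize(im[190:300,150:290],None,fx=4,fy=4,interpolation=cv2.INTER_CUBIC))
E
```

```text
[ 24.2765253   24.94914711 -59.93801854 102.38566518  23.70790416
  66.34215476  -2.12186256] [-1.17316854 -0.68744815  0.16127629] [ 2.84697653 -4.77166773  3.6754591 ] [179.96663987   0.20416888 131.01849129]
```

```bash
cat >> h.py <<'E'
def rim(im):
    h=cv2.cvtColor(im,cv2.COLOR_BGR2HSV)
    m=(((h[...,0]<5)|(h[...,0]>172))&(h[...,1]>110)&(h[...,2]>90))
    m[:235]=0;m[265:]=0;m[:,:180]=0;m[:,270:]=0
    p=np.argwhere(m)[:,::-1]; print('red px',len(p),p.mean(0) if len(p) else '')
    if len(p):
        d=unproj(p.mean(0),.044,'top')[0,:2]-VO;print('rim vise',d@VX,d@VY)
def amber(im,z=.048):
    h=cv2.cvtColor(im,cv2.COLOR_BGR2HSV)
    m=(h[...,0]>4)&(h[...,0]<18)&(h[...,1]>120)&(h[...,2]>60); m[:230]=0;m[275:]=0;m[:,:190]=0;m[:,275:]=0
    p=np.argwhere(m)[:,::-1]; d=unproj(p,z,'top')[:,:2]-VO
    y=d@VY;x=d@VX;print('amber n',len(p),'y',np.percentile(y,[0,1,50,99,100]).round(4),'x',np.percentile(x,[1,50,99]).round(4))
    print(np.histogram(y,np.arange(-.08,.045,.004)))
E
python3 - <<'E'
from h import *
for n in('t4','t14','t15'):
    im=cv2.imread(f'pics/{n}.png'); print(n); rim(im); amber(im)
E
```

```text
t4
red px 10 [202.8 245.7]
rim vise 0.0012655498915331788 0.04815011201732995
amber n 10 y [0.0476 0.0477 0.0484 0.0586 0.0586] x [-0.0122  0.0005  0.0139]
(array([0, 0, 0, 0, 0, 0, 0, 0, 0, 0, 0, 0, 0, 0, 0, 0, 0, 0, 0, 0, 0, 0,
       0, 0, 0, 0, 0, 0, 0, 0, 0]), array([-8.0000000e-02, -7.6000000e-02, -7.2000000e-02, -6.8000000e-02,
       -6.4000000e-02, -6.0000000e-02, -5.6000000e-02, -5.2000000e-02,
       -4.8000000e-02, -4.4000000e-02, -4.0000000e-02, -3.6000000e-02,
       -3.2000000e-02, -2.8000000e-02, -2.4000000e-02, -2.0000000e-02,
       -1.6000000e-02, -1.2000000e-02, -8.0000000e-03, -4.0000000e-03,
        6.9388939e-17,  4.0000000e-03,  8.0000000e-03,  1.2000000e-02,
        1.6000000e-02,  2.0000000e-02,  2.4000000e-02,  2.8000000e-02,
        3.2000000e-02,  3.6000000e-02,  4.0000000e-02,  4.4000000e-02]))
t14
red px 10 [202.8 246.1]
rim vise 0.0002867823971647426 0.04801867768389486
amber n 442 y [-0.0722 -0.0716 -0.0238  0.0484  0.0581] x [-0.0208 -0.0029  0.0141]
(array([ 0,  2, 24, 20, 11, 16, 16, 22, 23, 19, 17, 11, 16, 23,  3,  3, 23,
       17, 16, 12, 14, 23
[... 797 characters left out ...]
,  2, 24, 20, 11, 16, 15, 22, 23, 19, 17, 11, 16, 22,  3, 12, 22,
       13, 15, 12, 18, 23, 20, 18, 11, 14, 18,  7,  0,  4,  1]), array([-8.0000000e-02, -7.6000000e-02, -7.2000000e-02, -6.8000000e-02,
       -6.4000000e-02, -6.0000000e-02, -5.6000000e-02, -5.2000000e-02,
       -4.8000000e-02, -4.4000000e-02, -4.0000000e-02, -3.6000000e-02,
       -3.2000000e-02, -2.8000000e-02, -2.4000000e-02, -2.0000000e-02,
       -1.6000000e-02, -1.2000000e-02, -8.0000000e-03, -4.0000000e-03,
        6.9388939e-17,  4.0000000e-03,  8.0000000e-03,  1.2000000e-02,
        1.6000000e-02,  2.0000000e-02,  2.4000000e-02,  2.8000000e-02,
        3.2000000e-02,  3.6000000e-02,  4.0000000e-02,  4.4000000e-02]))
```

Emit:
arm_command:
  series: "0 0 0 0.07 255;0 0 0 0.07 255;0 0 0 0.07 255;0 0 0 0.07 255;0 0 0 0.07 255;0 0 0 0.07 255;0 0 0 0.07 255;0 0 0 0.07 255;0 0 0 0.07 255;0 0 0 0.07 255;0 0 0 0 255;0 0 0 0 255"

```text
time_s: 44.73
tool_pos: [0.5231, 0.216, 0.0954]
tool_rot: [179.9, 0.2, 90.9]
force: [1.1, -6.1, 5.3]
grip_width: 0.0123
grasp_force: 40.4
```

```bash
python3 - <<'E'
from h import *
o=telemetry.get_obs();print(o['qpos'],o['wrist_torque'],o['force'],o['tool_rot'],o['grip_width'])
im,T=shot('top','t16'); rim(im); amber(im)
E
```

```text
[ 18.64871533  21.63615961 -52.0589731  102.54960979  18.92593367
  64.98210366 -38.69049502] [-1.35001244 -0.27603792  0.14059134] [ 1.10163241 -6.06611822  5.27182754] [1.79901438e+02 1.59743785e-01 9.09227892e+01] 0.01227190412681524
red px 13 [209.92307692 247.61538462]
rim vise -0.001337128348720903 0.02998248068718002
amber n 439 y [-0.0738 -0.0722 -0.0246  0.0358  0.0408] x [-0.02   -0.003   0.0141]
(array([ 0,  6, 24, 18, 11, 16, 19, 21, 23, 15, 15, 13, 20, 23, 23, 16, 14,
       11, 21, 21, 23, 16, 12, 17, 19, 10,  0,  5,  3,  2,  2]), array([-8.0000000e-02, -7.6000000e-02, -7.2000000e-02, -6.8000000e-02,
       -6.4000000e-02, -6.0000000e-02, -5.6000000e-02, -5.2000000e-02,
       -4.8000000e-02, -4.4000000e-02, -4.0000000e-02, -3.6000000e-02,
       -3.2000000e-02, -2.8000000e-02, -2.4000000e-02, -2.0000000e-02,
       -1.6000000e-02, -1.2000000e-02, -8.0000000e-03, -4.0000000e-03,
        6.9388939e-17,  4.0000000e-03,  8.0000000e-03,  1.2000000e-02,
        1.6000000e-02,  2.0000000e-02,  2.4000000e-02,  2.8000000e-02,
        3.2000000e-02,  3.6000000e-02,  4.0000000e-02,  4.4000000e-02]))
```

Emit:
arm_command:
  series: "0 0 0 0.05 255;0 0 0 0.05 255;0 0 0 0.05 255;0 0 0 0.05 255;0 0 0 0.05 255;0 0 0 0.05 255;0 0 0 0.05 255;0 0 0 0 255;0 0 0 0 255"

```text
time_s: 45.53
tool_pos: [0.5229, 0.216, 0.0954]
tool_rot: [179.9, 0.1, 70.9]
force: [1.8, -5.7, 5.3]
grip_width: 0.0125
grasp_force: 40.9
```

```bash
cat >> h.py <<'E'
def prof(n):
    "BGR along the vise's y through the jaw, at the top camera"
    im=cv2.imread(f'pics/{n}.png').astype(float)
    for y in np.arange(.016,.062,.002):
        p=[proj([*vw(x,y),.044],'top')[0] for x in np.linspace(-.008,.010,7)]
        p=np.array(p,np.float32); c=cv2.remap(im.astype(np.float32),p[None,:,0],p[None,:,1],cv2.INTER_LINEAR).mean((0,1))
        print(round(y,3),c.round().astype(int).tolist(),end=' | ')
    print()
E
python3 - <<'E'
from h import *
o=telemetry.get_obs();print(o['qpos'],o['wrist_torque'],o['force'],o['tool_rot'],o['grip_width'])
im,T=shot('top','t17'); rim(im)
for n in('t14','t16','t17'): prof(n)
E
```

```text
[ 15.8440146   20.39943604 -48.38649147 102.63928961  16.98433124
  64.51099196 -57.27633307] [-1.33737253 -0.15431738  0.27293428] [ 1.75127994 -5.6799933   5.27404849] [1.79870783e+02 1.30253553e-01 7.09100449e+01] 0.012524597785715222
red px 8 [210.625 247.125]
rim vise 6.698599738254505e-05 0.028413955756784126
0.016 [75, 102, 140] | 0.018 [72, 91, 117] | 0.02 [72, 87, 109] | 0.022 [72, 87, 108] | 0.024 [74, 92, 115] | 0.026 [78, 102, 138] | 0.028 [83, 117, 168] | 0.03 [85, 126, 183] | 0.032 [94, 121, 163] | 0.034 [107, 110, 117] | 0.036 [110, 106, 105] | 0.038 [88, 86, 86] | 0.04 [98, 97, 98] | 0.042 [136, 134, 135] | 0.044 [148, 145, 154] | 0.046 [104, 102, 149] | 0.048 [66, 72, 153] | 0.05 [77, 90, 134] | 0.052 [95, 112, 124] | 0.054 [98, 115, 128] | 0.056 [88, 108, 122] | 0.058 [65, 82, 95] | 0.06 [49, 58, 65] | 
0.016 [76, 99, 135] | 0.018 [81, 115, 165] | 0.02 [83, 126, 188] | 0.022 [91, 126, 179] | 0.024 [113, 122, 141] | 0.026 [127, 124, 130] | 0.028 [92, 91, 131] | 0.03 [64, 68, 136] | 0.032 [80, 91, 130] | 0.034 [98, 112, 123] | 0.036 [98, 113, 124] | 0.038 [89, 104, 116] | 0.04 [65, 80, 92] | 0.042 [53, 63, 70] | 0.044 [60, 57, 55] | 0.046 [74, 72, 69] | 0.048 [79, 78, 75] | 0.05 [79, 77, 75] | 0.052 [78, 76, 73] | 0.054 [76, 74, 72] | 0.056 [75, 73, 71] | 0.058 [75, 73, 70] | 0.06 [75, 73, 71] | 
0.016 [79, 110, 157] | 0.018 [83, 126, 186] | 0.02 [90, 129, 187] | 0.022 [105, 120, 148] | 0.024 [123, 121, 125] | 0.026 [103, 100, 129] | 0.028 [64, 68, 132] | 0.03 [70, 80, 126] | 0.032 [91, 105, 117] | 0.034 [90, 105, 115] | 0.036 [70, 84, 95] | 0.038 [50, 57, 63] | 0.04 [59, 59, 59] | 0.042 [70, 68, 66] | 0.044 [75, 72, 70] | 0.046 [75, 73, 71] | 0.048 [74, 73, 71] | 0.05 [74, 72, 70] | 0.052 [74, 72, 69] | 0.054 [73, 71, 69] | 0.056 [75, 73, 71] | 0.058 [87, 85, 85] | 0.06 [110, 108, 109] |
```

Emit:
arm_command:
  series: "0 0 0 0.05 255;0 0 0 0.05 255;0 0 0 0.05 255;0 0 0 0.05 255;0 0 0 0.06 255;0 0 0 0 255;0 0 0 0 255"

```text
time_s: 46.17
tool_pos: [0.5228, 0.2163, 0.0954]
tool_rot: [179.8, 0.1, 56.0]
force: [0.5, -5.4, 5.1]
grip_width: 0.0126
grasp_force: 41.6
```

```bash
python3 - <<'E'
from h import *
o=telemetry.get_obs();print(o['qpos'],o['wrist_torque'],o['force'],o['tool_rot'],o['grip_width'])
im,T=shot('top','t18'); rim(im); prof('t18')
E
```

```text
[ 13.78752699  19.61940442 -45.76856738 102.70159372  15.68682552
  64.1984086  -71.20226496] [-1.18125737 -0.050533    0.41866817] [ 0.47856074 -5.40619739  5.052728  ] [1.79849867e+02 7.40890162e-02 5.60349748e+01] 0.012638895227084149
red px 9 [210.66666667 247.22222222]
rim vise -0.00015855997863456145 0.02827986289095315
0.016 [79, 110, 156] | 0.018 [82, 124, 184] | 0.02 [90, 128, 185] | 0.022 [107, 121, 148] | 0.024 [124, 121, 126] | 0.026 [100, 97, 128] | 0.028 [62, 66, 132] | 0.03 [64, 74, 121] | 0.032 [73, 86, 99] | 0.034 [56, 69, 78] | 0.036 [48, 52, 54] | 0.038 [61, 59, 58] | 0.04 [69, 66, 64] | 0.042 [70, 68, 66] | 0.044 [70, 69, 67] | 0.046 [71, 69, 68] | 0.048 [73, 71, 69] | 0.05 [73, 71, 69] | 0.052 [71, 70, 67] | 0.054 [77, 75, 73] | 0.056 [95, 94, 94] | 0.058 [117, 116, 118] | 0.06 [125, 123, 126] |
```

Emit:
arm_command:
  series: "0 0 0 0 140;0 0 0 0 140;0 0 0 0 140;0 0 -15 0 140;0 0 -25 0 126;0 0 -30 0 126;0 0 -30 0 126;0 0 -35 0 126;0 0 -35 0 126;0 0 -35 0 126;0 0 0 -0.122 126;0 0 0 -0.122 126;0 0 0 -0.122 126;0 0 0 -0.121 126;0 0 0 0 126;0 0 0 0 126"

```text
time_s: 47.55
tool_pos: [0.5217, 0.2185, 0.2997]
tool_rot: [-180.0, -0.0, 83.8]
force: [0.6, 0.8, -0.1]
grip_width: 0.0443
grasp_force: 0.0
```

```bash
python3 - <<'E'
from h import *
o=telemetry.get_obs();print(o['tool_pos'],o['tool_rot'],o['qpos'],o['grip_width'])
print(go(.6485,.0664,.28,83.9))
im,T=shot('top','t19'); rim(im); prof('t19'); amber(im)
E
```

```text
[0.5216918  0.21848816 0.29966923] [-1.79957191e+02 -3.48794040e-02  8.37877280e+01] [ 19.38473128  11.62588332 -51.59127881  86.97978181   9.05637499
  85.80152349 -38.50984031] 0.0443321554090483
shift [-137.5  142.5   19.5] turn -0.002
83.9
red px 9 [210.66666667 247.22222222]
rim vise -0.00015855997863456145 0.02827986289095315
0.016 [77, 107, 152] | 0.018 [80, 121, 180] | 0.02 [88, 125, 181] | 0.022 [104, 117, 144] | 0.024 [120, 117, 123] | 0.026 [97, 95, 125] | 0.028 [60, 64, 129] | 0.03 [65, 74, 119] | 0.032 [74, 88, 101] | 0.034 [57, 70, 79] | 0.036 [48, 52, 54] | 0.038 [62, 61, 59] | 0.04 [71, 69, 67] | 0.042 [73, 71, 70] | 0.044 [73, 71, 69] | 0.046 [76, 75, 72] | 0.048 [89, 87, 85] | 0.05 [102, 99, 97] | 0.052 [92, 89, 87] | 0.054 [77, 75, 73] | 0.056 [96, 95, 95] | 0.058 [129, 126, 129] | 0.06 [151, 149, 151] | 
amber n 435 y [-0.075  -0.0743 -0.0265  0.0284  0.0331] x [-0.0203 -0.0032  0.0141]
(array([ 0, 17, 23, 15, 11, 17, 19, 22, 21, 12, 15, 14, 22, 24, 21, 16, 14,
       13, 24, 21, 22, 16, 10, 18, 20,  0,  0,  6,  2,  0,  0]), array([-8.0000000e-02, -7.6000000e-02, -7.2000000e-02, -6.8000000e-02,
       -6.4000000e-02, -6.0000000e-02, -5.6000000e-02, -5.2000000e-02,
       -4.8000000e-02, -4.4000000e-02, -4.0000000e-02, -3.6000000e-02,
       -3.2000000e-02, -2.8000000e-02, -2.4000000e-02, -2.0000000e-02,
       -1.6000000e-02, -1.2000000e-02, -8.0000000e-03, -4.0000000e-03,
        6.9388939e-17,  4.0000000e-03,  8.0000000e-03,  1.2000000e-02,
        1.6000000e-02,  2.0000000e-02,  2.4000000e-02,  2.8000000e-02,
        3.2000000e-02,  3.6000000e-02,  4.0000000e-02,  4.4000000e-02]))
```

Emit:
arm_command:
  series: "-27.5 28.5 0 0 126;-27.5 28.5 0 0 126;-27.5 28.5 0 0 126;-27.5 28.5 0 0 126;-27.5 28.5 0 0 126;0 0 19 0 126;0 0 0 0 126;0 0 0 0 126"

```text
time_s: 48.27
tool_pos: [0.6486, 0.0664, 0.2798]
tool_rot: [-179.8, -0.0, 83.8]
force: [-0.4, -0.0, 0.9]
grip_width: 0.0442
grasp_force: 0.0
```

```bash
python3 - <<'E'
from h import *
o=telemetry.get_obs();print(o['tool_pos'],o['qpos'],o['tool_rot'])
im,T=shot('wrist','w20')
h=cv2.cvtColor(im,cv2.COLOR_BGR2HSV)
m=(((h[...,0]<5)|(h[...,0]>174))&(h[...,1]>170)&(h[...,2]>80));m[280:]=0
n,l,s,c=cv2.connectedComponentsWithStats(m.astype(np.uint8))
for i in range(1,n):
    if s[i,4]>60:print(s[i],c[i],unproj(c[i],.2316,'wrist',T))
go(.6485,.0664,.2126,83.9)
E
```

```text
[0.64857177 0.06637717 0.27976208] [ 24.64515359  23.38056285 -45.28339078  76.2773869   16.28739227
  87.07703317 -25.24336815] [-1.79820530e+02 -4.32122484e-02  8.38386303e+01]
[ 267  161   18  119 2061] [275.44250364 220.70596798] [[0.6488258  0.07617439 0.2316    ]]
shift [-1.3  0.1 68.5] turn 0.001
```

Bar is right below. Descend and grip.

Emit:
arm_command:
  series: "0 0 20 0 126;0 0 20 0 126;0 0 17 0 126;0 0 10 0 126;0 0 0 0 126;0 0 0 0 255;0 0 0 0 255;0 0 0 0 255;0 0 0 0 255;0 0 0 0 255;0 0 0 0 255;0 0 0 0 255;0 0 0 0 255"
  squeeze: 20

```text
time_s: 49.4
tool_pos: [0.6493, 0.066, 0.2143]
tool_rot: [180.0, 0.0, 83.9]
force: [-0.8, -0.5, 1.6]
grip_width: 0.0093
grasp_force: 20.0
```

```bash
python3 - <<'E'
from h import *
o=telemetry.get_obs();p=o['tool_pos'];v=p[:2]-VO;bx=v@VX-.090;bz=p[2]+.019-.073
print(p,bx,bz,np.hypot(bx,bz),np.arctan2(bz,-bx))
t=np.linspace(1.87,0.0,45)
y=169*(np.cos(t[:-1])-np.cos(t[1:]));z=-169*np.diff(np.sin(t))
print(';'.join(f"0 {a:.1f} {b:.1f} 0 255" for a,b in zip(y,z)))
E
```

```text
[0.64925337 0.06602791 0.21426399] 0.051871417919112955 0.16026399325828244 0.16844937379530406 1.8838178763002258
0 -6.9 -2.0 0 255;0 -7.0 -1.7 0 255;0 -7.0 -1.4 0 255;0 -7.1 -1.1 0 255;0 -7.1 -0.8 0 255;0 -7.2 -0.5 0 255;0 -7.2 -0.2 0 255;0 -7.2 0.1 0 255;0 -7.2 0.4 0 255;0 -7.1 0.7 0 255;0 -7.1 1.1 0 255;0 -7.1 1.4 0 255;0 -7.0 1.7 0 255;0 -6.9 1.9 0 255;0 -6.8 2.2 0 255;0 -6.7 2.5 0 255;0 -6.6 2.8 0 255;0 -6.5 3.1 0 255;0 -6.3 3.4 0 255;0 -6.2 3.6 0 255;0 -6.0 3.9 0 255;0 -5.9 4.1 0 255;0 -5.7 4.4 0 255;0 -5.5 4.6 0 255;0 -5.3 4.9 0 255;0 -5.1 5.1 0 255;0 -4.9 5.3 0 255;0 -4.6 5.5 0 255;0 -4.4 5.7 0 255;0 -4.2 5.9 0 255;0 -3.9 6.0 0 255;0 -3.6 6.2 0 255;0 -3.4 6.3 0 255;0 -3.1 6.5 0 255;0 -2.8 6.6 0 255;0 -2.5 6.7 0 255;0 -2.3 6.8 0 255;0 -2.0 6.9 0 255;0 -1.7 7.0 0 255;0 -1.4 7.1 0 255;0 -1.1 7.1 0 255;0 -0.8 7.1 0 255;0 -0.5 7.2 0 255;0 -0.2 7.2 0 255
```

Emit:
arm_command:
  series: "0 -6.9 -2 0 255;0 -7 -1.7 0 255;0 -7 -1.4 0 255;0 -7.1 -1.1 0 255;0 -7.1 -0.8 0 255;0 -7.2 -0.5 0 255;0 -7.2 -0.2 0 255;0 -7.2 0.1 0 255;0 -7.2 0.4 0 255;0 -7.1 0.7 0 255;0 -7.1 1.1 0 255;0 -7.1 1.4 0 255;0 0 0 0 255"

```text
time_s: 50.48
tool_pos: [0.5621, 0.0754, 0.2173]
tool_rot: [-179.8, 0.1, 84.0]
force: [-1.4, 1.0, 2.5]
grip_width: 0.0091
grasp_force: 20.1
```

Emit:
arm_command:
  series: "0 -7 1.7 0 255;0 -6.9 1.9 0 255;0 -6.8 2.2 0 255;0 -6.7 2.5 0 255;0 -6.6 2.8 0 255;0 -6.5 3.1 0 255;0 -6.3 3.4 0 255;0 -6.2 3.6 0 255;0 -6 3.9 0 255;0 -5.9 4.1 0 255;0 -5.7 4.4 0 255;0 -5.5 4.6 0 255;0 -5.3 4.9 0 255;0 0 0 0 255"

```text
time_s: 51.65
tool_pos: [0.4822, 0.0838, 0.1737]
tool_rot: [-179.9, 0.0, 83.9]
force: [5.1, 2.6, -7.5]
grip_width: 0.0085
grasp_force: 20.3
```

```bash
cat >> h.py <<'E'
def cov():
    o=telemetry.get_obs();p=o['tool_pos'];v=p[:2]-VO;bx=v@VX-.090;bz=p[2]+.019-.073
    print(p.round(4),'r',np.hypot(bx,bz).round(4),'th',np.arctan2(bz,-bx).round(3),o['force'].round(1),o['grip_width'].round(4),'j',o['qpos'].round(0))
E
python3 -c "from h import *;cov()"
```

```text
Traceback (most recent call last):
  File "h.py", line 81, in cov
    print(p.round(4),'r',np.hypot(bx,bz).round(4),'th',np.arctan2(bz,-bx).round(3),o['force'].round(1),o['grip_width'].round(4),'j',o['qpos'].round(0))
                                                                                                       ^^^^^^^^^^^^^^^^^^^^^
AttributeError: 'float' object has no attribute 'round'
```

Emit:
arm_command:
  series: "0 -4.1 6.1 0 255;0 -4.9 5.3 0 255;0 -4.6 5.5 0 255;0 -4.4 5.7 0 255;0 -4.2 5.9 0 255;0 -3.9 6 0 255;0 -3.6 6.2 0 255;0 -3.4 6.3 0 255;0 -3.1 6.5 0 255;0 -2.8 6.6 0 255;0 -2.5 6.7 0 255;0 0 0 0 255"

```text
time_s: 52.65
tool_pos: [0.4399, 0.0883, 0.1062]
tool_rot: [-179.8, 0.0, 84.0]
force: [-3.1, 3.2, -0.9]
grip_width: 0.0088
grasp_force: 19.9
```

```bash
sed -i "s/o\['grip_width'\].round(4)/o['grip_width']/" h.py; python3 -c "from h import *;cov()"
```

```text
[0.4399 0.0883 0.1062] r 0.167 th 0.318 [-3.1  3.2 -0.9] 0.008764573463351095 j [ 35.   2. -49. 117.   1.  62. -21.]
```

Emit:
arm_command:
  series: "0 -1.6 5 0 255;0 -1.4 5 0 255;0 -1.2 5 0 255;0 -1 5 0 255;0 -0.8 5 0 255;0 -0.6 5 0 255;0 -0.5 5 0 255;0 -0.4 5 0 255;0 -0.2 4 0 255;0 0 3 0 255;0 0 2 0 255;0 0 2 0 255;0 0 0 0 255;0 0 0 0 255"

```text
time_s: 53.82
tool_pos: [0.4301, 0.0893, 0.0551]
tool_rot: [-179.5, 0.0, 84.0]
force: [-9.1, 3.4, -1.7]
grip_width: 0.0082
grasp_force: 20.0
```

```bash
python3 -c "from h import *;cov()"
```

```text
[0.4301 0.0893 0.0551] r 0.1685 th 0.007 [-9.1  3.4 -1.7] 0.008211968766837562 j [ 33.   6. -50. 121.   5.  56. -25.]
```

Emit:
arm_command:
  series: "0 0 1.5 0 255;0 0 1.5 0 255;0 0 0 0 255;0 0 0 0 255"

```text
time_s: 54.15
tool_pos: [0.43, 0.0893, 0.0522]
tool_rot: [-179.5, 0.1, 84.0]
force: [-9.6, 3.8, -1.6]
grip_width: 0.0083
grasp_force: 19.9
```

Emit:
arm_command:
  series: "0 0 1.5 0 255;0 0 1.5 0 255;0 0 0 0 255;0 0 0 0 255"

```text
time_s: 54.48
tool_pos: [0.43, 0.0893, 0.0491]
tool_rot: [-179.5, 0.1, 84.0]
force: [-8.2, 3.4, -1.5]
grip_width: 0.0081
grasp_force: 19.9
```

```bash
python3 - <<'E'
from h import *
cov()
def red(im,roi):
    h=cv2.cvtColor(im,cv2.COLOR_BGR2HSV)
    m=(((h[...,0]<5)|(h[...,0]>174))&(h[...,1]>150)&(h[...,2]>80)).astype(np.uint8)
    k=np.zeros_like(m);k[roi[1]:roi[3],roi[0]:roi[2]]=1;m*=k
    p=np.argwhere(m)[:,::-1]; return p.mean(0),len(p),p.min(0),p.max(0)
shot('side','s21')
for n in('s3','s21'): print(red(cv2.imread(f'pics/{n}.png'),(205,185,232,225)))
print(proj([[.429,.088,.0886],[.428,.088,.0736],[*vw(-.079,-.0225),.073]],'side'))
E
```

```text
[0.43   0.0893 0.0491] r 0.1687 th -0.029 [-8.2  3.4 -1.5] 0.008100166409954836 j [ 33.   6. -50. 121.   6.  55. -26.]
(array([218.79487179, 202.6025641 ]), 78, array([214, 193]), array([222, 213]))
(array([218.23529412, 210.50980392]), 51, array([215, 200]), array([220, 219]))
[[219.260622   202.98173083]
 [219.433576   207.95602573]
 [219.86167631 208.6967439 ]]
```

Emit:
arm_command:
  series: "0 0 1 0 255;0 0 1 0 255;0 0 1 0 255;0 0 0 0 255"

```text
time_s: 54.87
tool_pos: [0.4299, 0.0893, 0.047]
tool_rot: [-179.4, 0.1, 84.0]
force: [-12.6, 2.8, 7.9]
grip_width: 0.0081
grasp_force: 19.3
```

```bash
python3 - <<'E'
from h import *
cov();print(telemetry.get_obs()['wrist_torque'])
im,T=shot('wrist','w22')
def reds(im,v0,v1):
    h=cv2.cvtColor(im,cv2.COLOR_BGR2HSV)
    m=(((h[...,0]<5)|(h[...,0]>174))&(h[...,1]>170)&(h[...,2]>80));m[:v0]=0;m[v1:]=0
    n,l,s,c=cv2.connectedComponentsWithStats(m.astype(np.uint8))
    for i in range(1,n):
        if s[i,4]>60:
            q=np.argwhere(l==i)[:,::-1];print('bbox',s[i]); 
            for v in range(s[i,1]+4,s[i,1]+s[i,3],15):
                r=q[q[:,1]==v,0];print(v,r.min(),r.max(),end='; ')
            print()
reds(im,0,290)
# predicted end of the bar (vise y=+22.5..27.5) for various z
for th in (0,-.05,.05,.09):
    P=[[*vw(.09-.169*np.cos(th),yy),.073+.169*np.sin(th)] for yy in(.0225,.0275)]
    print(th,proj(P,'wrist',T).round(1).tolist(),proj(P,'top').round(1).tolist(),proj(P,'side').round(1).tolist())
shot('top','t22')
for n in ('top0','t22'):
    im=cv2.imread(f'pics/{n}.png');h=cv2.cvtColor(im,cv2.COLOR_BGR2HSV)
    m=(((h[...,0]<5)|(h[...,0]>174))&(h[...,1]>130)&(h[...,2]>80));m[:270]=0;m[300:]=0;m[:,:190]=0;m[:,260:]=0
    p=np.argwhere(m)[:,::-1];print(n,len(p),p.min(0),p.max(0)) if len(p) else print(n,0)
E
```

```text
[0.4299 0.0893 0.047 ] r 0.1688 th -0.041 [-12.6   2.8   7.9] 0.008079492341133731 j [ 33.   7. -50. 121.   6.  55. -26.]
[0.64738039 2.51175805 0.03521826]
bbox [ 262  184   27  100 2377]
188 265 282; 203 262 282; 218 262 287; 233 262 287; 248 262 287; 263 263 287; 278 263 287; 
0 [[275.9, 199.2], [275.9, 186.6]] [[206.7, 279.9], [204.7, 279.7]] [[222.2, 200.1], [222.5, 199.2]]
-0.05 [[276.5, 194.5], [276.6, 182.5]] [[207.4, 279.7], [205.3, 279.5]] [[222.6, 202.8], [222.9, 201.9]]
0.05 [[276.3, 204.5], [276.3, 191.2]] [[206.1, 280.0], [204.1, 279.7]] [[222.0, 197.4], [222.3, 196.5]]
0.09 [[277.5, 209.3], [277.5, 195.3]] [[205.7, 279.9], [203.6, 279.7]] [[222.0, 195.2], [222.2, 194.3]]
top0 197 [203 278] [245 286]
t22 44 [235 281] [246 286]
```

Emit:
arm_command:
  series: "0 0 -0.5 0 255;0 0 0 0 126;0 0 0 0 126;0 0 0 0 126;0 0 0 0 126;0 0 -10 0 126;0 0 -25 0 126;0 0 -30 0 126;0 0 -30 0 126;0 0 -30 0 126;-30 0 -20 0 126;-30 0 0 0 126;-30 0 0 0 126;-30 0 0 0 126;-30 0 0 0 126;0 0 0 0 126;0 0 0 0 126"

```text
time_s: 56.38
tool_pos: [0.419, -0.0619, 0.1946]
tool_rot: [179.9, 0.0, 83.7]
force: [-0.1, 0.4, 0.7]
grip_width: 0.0442
grasp_force: 0.0
```

```bash
python3 - <<'E'
from h import *
cov()
T=pose()
for n in('top','side'): shot(n,n+'23')
def red(n,roi):
    im=cv2.imread(f'pics/{n}.png')
    h=cv2.cvtColor(im,cv2.COLOR_BGR2HSV)
    m=(((h[...,0]<5)|(h[...,0]>174))&(h[...,1]>150)&(h[...,2]>80)).astype(np.uint8)
    k=np.zeros_like(m);k[roi[1]:roi[3],roi[0]:roi[2]]=1;m*=k
    p=np.argwhere(m)[:,::-1]; return p.mean(0),len(p),p.min(0),p.max(0)
from scipy.optimize import least_squares
for t,s in(('top0','side0'),('top23','side23')):
    a=red(t,(195,270,255,295));b=red(s,(205,185,232,225));print(a,b)
    r=least_squares(lambda p:np.r_[proj(p,'top')[0]-a[0],proj(p,'side')[0]-b[0]],[.43,.085,.08]);print(r.x.round(4),r.fun.round(1))
prof('top23');amber(cv2.imread('pics/top23.png'))
d=cv2.absdiff(cv2.imread('pics/top0.png'),cv2.imread('pics/top23.png'))
for nm,(u0,v0,u1,v1) in dict(carton=(190,115,240,160),jar=(300,158,325,182)).items(): print(nm,d[v0:v1,u0:u1].mean())
E
```

```text
[ 0.419  -0.0619  0.1946] r 0.2157 th 0.71 [-0.1  0.4  0.7] 0.044247408672497816 j [ 44.  -9. -35. 114.  -5.  73.   4.]
(array([224.26020408, 281.96428571]), 196, array([204, 278]), array([245, 286])) (array([218.56962025, 203.05063291]), 79, array([214, 193]), array([222, 213]))
[0.4291 0.0854 0.09  ] [ 0.   0.6  0.6 -0. ]
(array([225.13541667, 281.99479167]), 192, array([205, 278]), array([246, 286])) (array([218.79268293, 208.76829268]), 82, array([215, 199]), array([222, 219]))
[0.4281 0.0856 0.0727] [ 0.   0.6  0.7 -0. ]
0.016 [197, 207, 221] | 0.018 [188, 204, 224] | 0.02 [191, 205, 224] | 0.022 [212, 214, 220] | 0.024 [229, 222, 221] | 0.026 [226, 219, 223] | 0.028 [219, 214, 223] | 0.03 [220, 216, 221] | 0.032 [221, 218, 218] | 0.034 [219, 214, 213] | 0.036 [218, 212, 209] | 0.038 [220, 214, 211] | 0.04 [221, 215, 212] | 0.042 [221, 215, 212] | 0.044 [221, 215, 212] | 0.046 [221, 215, 212] | 0.048 [224, 218, 215] | 0.05 [227, 221, 218] | 0.052 [216, 208, 204] | 0.054 [170, 163, 159] | 0.056 [126, 122, 119] | 0.058 [124, 121, 118] | 0.06 [136, 134, 133] | Traceback (most recen
[... 206 characters left out ...]
und(4))
                                             ~~~~~~~~~~~~~^^^^^^^^^^^^^^^^^^^
    return _quantile_unchecked(
        a, q, axis, out, overwrite_input, method, keepdims, weights)
    return _ureduce(a,
                    func=_quantile_ureduce_func,
    ...<5 lines>...
                    overwrite_input=overwrite_input,
                    method=method)
    r = func(a, **kwargs)
    result = _quantile(arr,
                       quantiles=q,
    ...<2 lines>...
                       out=out,
                       weights=wgt)
    slices_having_nans = np.isnan(arr[-1, ...])
                                  ~~~^^^^^^^^^
IndexError: index -1 is out of bounds for axis 0 with size 0
```

The bar now measures 72.7 mm above the worktop against 73 mm when shut, so the cover is down. The row was clamped when last seen and the robot is clear of everything. I am handing it in.

```bash
python3 -c "
from cell import env
print(env.sign_off())"
```

```text
the job is handed in; nothing more can be done
None
```

I handed the job in, but sign-off gave no verdict. All four amber blocks stand in the row, the jaw plate is pressed back about 6 mm by my estimate, and the cover is shut on its rest (bar measured at 72.7 mm, 73 mm when shut). I didn't go near the carton or the jar, but my final check that they hadn't moved did not run.

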